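# Put the TV remote away in the glass-door cabinet

### The job

Put the TV remote away: open the glass door of the little wooden cabinet, lay the remote from its charging dock flat, buttons up, on the cabinet floor in the empty bay beside the stack of cases, and shut the door fully with the remote inside. Leave the candle jar, the book and the cup where they stand.

Things in the scene. Friction and masses are not known exactly. Their poses are not given: they have to be found in the camera images.
- cabinet: Fixed display cabinet, 250 deep (x), 250 wide (y), 150 high, dark wood, glass top. Origin: centre of its underside; front (door) faces -x. Mm: door's outer face x = -125, carcass front x = -110; inside floor z = 18, top's underside z = 138, back wall x = 113. A fixed stack of flat cases fills the left (y 3 to 113, x -85 to 105, up to z 108); the empty bay is at the right, y -113 to 3.
- bay_mouth (a point): Middle of the bay's mouth: on the front edge of the cabinet floor (cabinet x = -110, y = -55, z = 18). Axes as the cabinet's. The bay is 116 wide, 120 high, 223 deep from here.
- door (a joint): Cabinet door angle, rad: 0 shut, grows as it opens towards the robot, stop at 1.75; stays where it is left. Door 244 wide, 143 high (cabinet z 4 to 147), 15 thick, glass in a wooden frame, upright hinge at its left (+y) end, brass handle near its right end. It may start slightly ajar.
- door_handle (a point): Grip point on the door's handle, 118 above the table: an upright brass bar 11 in diameter, from 64 below to 26 above this point, its axis 35 in front of the door's outer face and 214 from the hinge; two 8 mm pegs, 10 above and 54 below this point, join it to the door. Axes turn with the door: -x out of its outer face, y along it to the hinge, z up.
- door_hinge (a point): Point on the door's upright hinge axis (at the outer face, cabinet x = -125, y = 122), 118 above the table; axes turn with the door, as for the handle.
- remote: Dark TV remote, a slab 190 long (x) x 50 wide (y) x 24 thick (z), about 180 g, white, red and blue buttons on its top face (+z). Origin: centre of its underside. It starts lying buttons up in the dock; either end may go into the cabinet first.
- dock: White charging dock, fixed: base 210 (x) by 74 (y), 10 thick; the remote lies on it along x. Walls 36 high above the table enclose both ends of the remote (from 55 out from the middle to the ends, inner width 60); the middle 110 is open on both sides. Origin: centre of its underside.
- candle_jar: Bystander: red candle jar, 72 in diameter, 75 high. Origin: centre of its underside.
- book: Bystander: blue book lying flat, 190 x 130 x 32. Origin: centre of its underside.
- cup: Bystander: white cup without a handle, 76 in diameter at the rim, 85 high. Origin: centre of its underside.
Not all that is in view belongs to the job. What is shaped like the remote but green or yellow is not meant.

How it is judged:
By the outcome, as a careful person would: the job done as asked, in the order asked, and still so for the second after the job is handed in, with the robot touching nothing.
It also fails if it takes over 72 s, if anything falls off the work surface, if the arm or the gripper's body presses on something with over 40 N, if the wrist force passes 120 N, or if a joint passes its speed limit or range.

### The arm

A 7-joint arm with a two-finger parallel gripper is mounted at the origin on the work surface. World frame = base frame: x ahead of the robot, y to its left, z up, the work surface at z = 0. Lengths are in m, angles in rad, forces in N, time in s.
With the tool pointing down it reaches from about 0.4 to 0.85 m from the base axis. Payload 4.5 kg.
Tool frame: the origin (TCP) lies between the finger pads; the fingertips stand 17 mm ahead of it and the grasp point (between the pads) lies 2 mm behind it; z points along the fingers, y is the direction in which the jaws open and shut (so a half turn about z gives the same grasp; the last joint's range is limited). The gripper opens to 88 mm and grips with 3 to 60 N. Pads are 18 mm wide; open, the fingers measure 123 mm over their backs; the gripper's body (75 mm by 187 mm) begins 45 mm behind the grasp point.
Start: joints at [-1.075, 0.689, -0.195, 1.565, 0.157, 0.902, -0.215], TCP at [0.278, 0.56, 0.219] pointing down, gripper open.
Joint ranges: [-3.01, 3.01], [-0.46, 2.08], [-1.47, 1.51], [0.13, 2.56], [-1, 4.14], [0.04, 2.09], [-2.66, 2.66]. Speed limits (rad/s): [2.57, 2.57, 3.14, 3.14, 3.14, 3.14, 3.14].

### API

Orientations are given as a rotation vector (axis times angle).
In Python, from rig import arm gives the robot as it stands.
- The arm moves only by the shell command python3 -m handwheel 'ROWS' [FORCE]. ROWS is JSON, a list of rows, each an object of numbers: "dx", "dy", "dz": the shift along the world's x, y, z in cm; "yaw": the turn about the world's z in rad; "claw": the finger opening in cm, from 0 to 8.81. In form: [{"dx": .., "dy": .., "dz": .., "yaw": .., "claw": ..}, ...]. A call has 1 to 8 rows; each row shifts and turns the commanded pose from where the row before left it; what a row does not reach is not made up. A row lasts 1/12 s, in which the tool goes at most 41.7 mm and 7.16 degrees, less where a joint would pass 70% of its speed; a pose out of reach is approached as far as the arm can. A call with a gripper value outside its range is refused whole. The fingers move at their own pace and stop on an object; FORCE is the grip in N (left out, the last holds). Time passes only in rows, so rows that do not move let the fingers close. It gives the time, the measured TCP pose, the force and the opening at its end, in the units of the state.
- arm.read_state(): the state, without advancing time (a new reading comes with each control period).
- arm.capture(name): name is "scene" or "top" or "wrist"; returns a dict with "frame" (480x640x3 uint8, red, green, blue), "range_z" (480x640 float32, m along the optical axis (not along the pixel's ray), 0 where there is no reading), "K" (3x3 intrinsics, pixels), "R" (3x3) and "t" (3): a world point X has camera coordinates R X + t. Camera axes: x right, y down, z forward; pixel columns grow to the right and rows downward; lengths in m; the calibration is good to about 2 mm. The wrist camera is an equidistant fisheye: a pixel r from the principal point sees the ray r / f radians off the axis. A picture is of the moment at which its call begins.
- arm.hand_in(): hands the job in, once; it reports no verdict.
The state is a dict: "time_s": time; "joint_pos": joint angles; "joint_vel": joint speeds; "joint_torque": joint torques, N m; "eef_pos": TCP position; "ee_rot": TCP orientation; "force": force on the tool from outside, world axes, zero at the start; "moment": the same for the moment, N m; "opening": opening from 0.0 (shut) to 1.0 (fully open).
Only numpy, scipy, OpenCV 4.12 (cv2) and the standard library are available. Lean on these libraries where they do the work, as an engineer would, in place of code of your own. Each camera call takes 0.05 s, during which the arm holds its last target.

## Working session

There is one attempt and no reset: what is moved stays moved. The work goes in short steps, Python scripts to look and compute and a shell command to move; the robot and the scene stay as the last step left them, time stands still between calls to the robot, and variables do not carry over. Pictures are saved under pics/ and viewed, and the job is handed in when it is done.

```bash
ls; mkdir -p pics; python3 - <<'E'
from rig import arm
import cv2,numpy as np
print(arm.read_state())
for n in ["scene","top","wrist"]:
    c=arm.capture(n); cv2.imwrite(f"pics/{n}0.png",c["frame"][:,:,::-1]); np.savez(f"{n}0.npz",**c)
    print(n,c["K"],c["R"],c["t"])
E
```

```text
pics
{'time_s': 0.0, 'joint_pos': array([-1.0751702 ,  0.68999382, -0.19448733,  1.56634684,  0.15732188,
        0.90251105, -0.21509379]), 'joint_vel': array([ 7.04847399e-04,  8.46648593e-04,  8.22964409e-04, -1.31624357e-04,
       -5.55248585e-04,  6.75574521e-05,  1.45160791e-04]), 'joint_torque': array([-1.18175435e-04, -5.27560365e+01, -1.26682553e+00, -1.53428292e+01,
       -5.26527269e-02,  6.42482046e-03,  1.70771400e-04]), 'eef_pos': array([0.27825497, 0.55888624, 0.21800252]), 'ee_rot': array([-7.18817036e-01, -3.05798402e+00,  2.90356596e-03]), 'force': array([-0.94992786,  0.60588945, -0.12467099]), 'moment': array([0.03104547, 0.03070157, 0.01850612]), 'opening': 0.9960587786387889}
scene [[512.21805567   0.         323.03403915]
 [  0.         512.21805567 245.17560466]
 [  0.           0.           1.        ]] [[-0.97613453  0.21617372 -0.02074385]
 [ 0.14982369  0.60121008 -0.78491993]
 [-0.15720765 -0.76929537 -0.61924986]] [0.52159426 0.00496924 1.61850263]
top [[459.89805741   0.         319.98541258]
 [  0.         459.89805741 233.152443  ]
 [  0.           0.           1.        ]] [[ 0.01732422 -0.99964928  0.0200295 ]
 [-0.9989768  -0.01814261 -0.04142693]
 [ 0.04177579 -0.01929132 -0.99894075]] [0.00337061 0.52430611 1.31975818]
wrist [[371.64829954   0.         321.32164708]
 [  0.         371.64829954 240.3288449 ]
 [  0.           0.           1.        ]] [[ 0.44445903  0.89579848 -0.00112027]
 [ 0.86229181 -0.42749487  0.27147922]
 [ 0.24271176 -0.12162739 -0.96244365]] [-0.62429904 -0.03810371  0.38822233]
```

View pics/scene0.png

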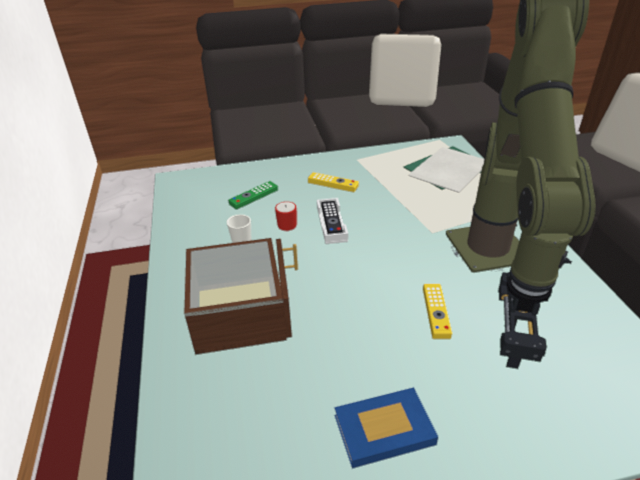

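View pics/top0.png

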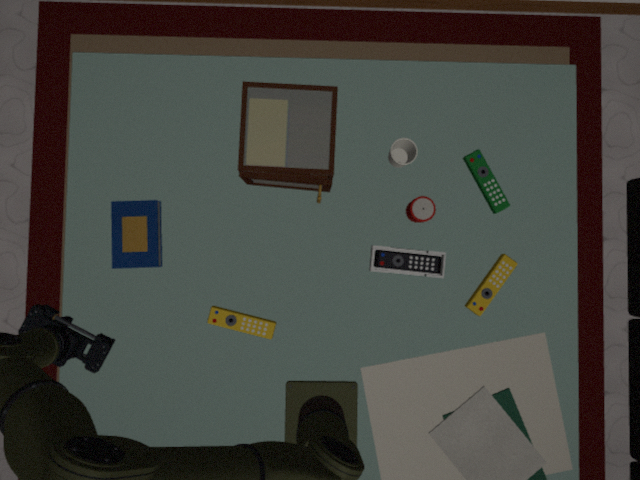

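View pics/wrist0.png

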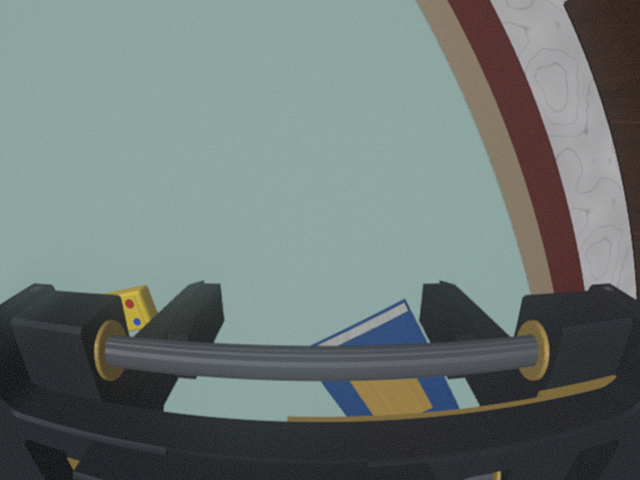

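The top view shows the cabinet at about (288,135) with its door slightly ajar and the handle at (319,195). The dark remote in its white dock is at (408,262), the jar at (421,209), the cup at (403,152) and the book at (136,234). The yellow and green remotes are decoys.

```bash
cat > h.py <<'E'
import numpy as np,cv2
def load(n): return dict(np.load(n))
def cloud(c):
    K,R,t=c["K"],c["R"],c["t"];z=c["range_z"].astype(float)
    v,u=np.mgrid[0:480,0:640]
    P=np.stack([(u-K[0,2])/K[0,0]*z,(v-K[1,2])/K[1,1]*z,z],-1)
    W=(P-t)@R; W[z==0]=np.nan
    return W
def pix(c,u,v,h):
    """intersect pixel ray with plane z=h"""
    K,R,t=c["K"],c["R"],c["t"]
    d=R.T@np.array([(u-K[0,2])/K[0,0],(v-K[1,2])/K[1,1],1.]);o=-R.T@t
    return o+d*(h-o[2])/d[2]
def proj(c,X):
    p=np.atleast_2d(X)@c["R"].T+c["t"]; return np.c_[p[:,0]/p[:,2]*c["K"][0,0]+c["K"][0,2],p[:,1]/p[:,2]*c["K"][1,1]+c["K"][1,2]]
E
python3 - <<'E'
from h import *
np.set_printoptions(precision=4,suppress=True)
c=load("top0.npz");W=cloud(c);im=c["frame"]
print("table",np.nanmedian(W[300:330,300:340,2]))
# crops upscaled
cv2.imwrite("pics/cropcab.png",cv2.resize(im[70:220,220:360,::-1],None,fx=4,fy=4,interpolation=cv2.INTER_CUBIC)[:600])
cv2.imwrite("pics/cropdock.png",cv2.resize(im[235:285,360:455,::-1],None,fx=8,fy=8,interpolation=cv2.INTER_CUBIC))
for n,(a,b,cc,d) in dict(dock=(238,284,362,452),cab=(75,215,225,350),book=(195,275,105,168),cup=(130,172,380,425),jar=(190,228,400,440)).items():
    w=W[a:b,cc:d].reshape(-1,3);w=w[~np.isnan(w[:,0])]
    for lo,hi in [(.006,.015),(.028,.034),(.0345,.045),(.06,.1),(.1,.14),(.14,.156)]:
        m=(w[:,2]>lo)&(w[:,2]<hi)
        if m.sum()>15:
            r=cv2.minAreaRect(w[m,:2].astype(np.float32)*1000); print(n,lo,m.sum(),w[m].mean(0),r)
E
```

```text
table -0.0008791357085566522
dock 0.006 351 [ 0.4461 -0.2352  0.0093] ((445.54986572265625, -231.06280517578125), (127.5160140991211, 222.05892944335938), 16.1081485748291)
dock 0.028 773 [ 0.4469 -0.235   0.0317] ((446.49462890625, -237.43038940429688), (211.43313598632812, 73.93817901611328), 85.29202270507812)
dock 0.0345 509 [ 0.446  -0.2402  0.0363] ((446.7605895996094, -236.56988525390625), (210.05557250976562, 73.54907989501953), 85.45703125)
cab 0.006 89 [0.6843 0.0885 0.0106] ((783.6697387695312, 108.19591522216797), (338.1995544433594, 425.1195068359375), 87.5540542602539)
cab 0.028 55 [0.6571 0.1191 0.0301] ((656.0293579101562, 110.72563934326172), (238.10646057128906, 5.402476787567139), 85.74929809570312)
cab 0.0345 48 [0.6579 0.1162 0.0396] ((656.0883178710938, 109.04829406738281), (227.97935485839844, 5.535036087036133), 85.74325561523438)
cab 0.06 171 [0.6561 0.1055 0.0775] ((636.5280151367188, 107.33588409423828), (63.895084381103516, 243.62721252441406), 1.5801516771316528)
cab 0.1 204 [0.652  0.0849 0.1287] ((675.2637939453125, 107.49786376953125), (243.17785644531
[... 735 characters left out ...]
.028 28 [ 0.7616 -0.2179  0.031 ] ((754.3510131835938, -209.72215270996094), (53.939064025878906, 62.9770622253418), 30.18084716796875)
cup 0.0345 47 [ 0.7564 -0.2166  0.04  ] ((752.1641845703125, -211.0306396484375), (59.176124572753906, 65.15704345703125), 39.85662841796875)
cup 0.06 237 [ 0.7561 -0.2149  0.0772] ((751.8980102539062, -212.14572143554688), (74.95645904541016, 73.40176391601562), 2.459157943725586)
jar 0.0345 17 [ 0.5839 -0.2398  0.0402] ((583.3120727539062, -243.39501953125), (58.694671630859375, 15.900547981262207), 24.419052124023438)
jar 0.06 537 [ 0.5937 -0.2664  0.0737] ((594.5653686523438, -267.05706787109375), (70.1217041015625, 71.40968322753906), 45.97915267944336)
```

View pics/cropcab.png

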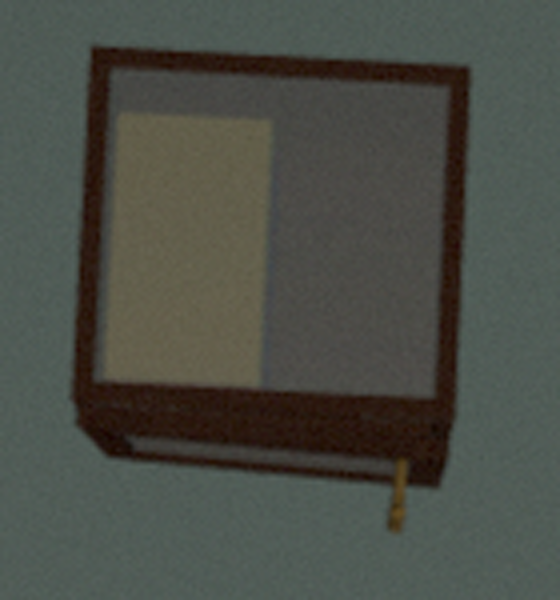

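View pics/cropdock.png

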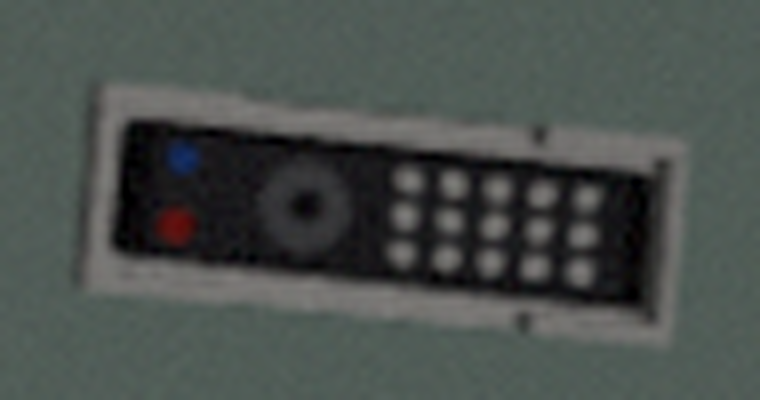

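```bash
python3 - <<'E'
from h import *
np.set_printoptions(precision=4,suppress=True)
c=load("top0.npz");W=cloud(c)
w=W[75:215,225:350].reshape(-1,3);w=w[~np.isnan(w[:,0])]
w=w[(w[:,2]>.14)&(w[:,2]<.158)]
# back edge: max x per y bin ; sides
def fit(a,b):
    for _ in range(5):
        p=np.polyfit(a,b,1);r=b-np.polyval(p,a);k=abs(r)<2.5*np.std(r)+1e-4;a,b=a[k],b[k]
    return p
ys=np.arange(0,.22,.005);bk=[w[abs(w[:,1]-y)<.0025][:,0].max() for y in ys];print("back",fit(ys,np.array(bk)))
fr=[w[abs(w[:,1]-y)<.0025][:,0].min() for y in ys];print("front(door)",fit(ys,np.array(fr)),np.array(fr))
xs=np.arange(.68,.88,.005)
for f,n in ((np.max,"left"),(np.min,"right")):
    s=np.array([f(w[abs(w[:,0]-x)<.0025][:,1]) for x in xs]);print(n,fit(xs,s), np.polyval(fit(xs,s),[.66,.78,.90]))
s=np.load("scene0.npz");s=dict(s)
cv2.imwrite("pics/cabscene.png",cv2.resize(s["frame"][230:355,180:305,::-1],None,fx=4.6,fy=4.6,interpolation=cv2.INTER_CUBIC))
E
```

```text
back [0.0301 0.9055]
front(door) [0.0723 0.6462] [0.6453 0.6474 0.6468 0.6131 0.6105 0.6107 0.6492 0.6493 0.649  0.6488
 0.6491 0.6494 0.6514 0.651  0.651  0.6513 0.6516 0.6534 0.6529 0.6532
 0.6529 0.6535 0.6554 0.6547 0.6542 0.6554 0.6551 0.6553 0.6576 0.6572
 0.6571 0.657  0.6572 0.6577 0.659  0.6594 0.6599 0.6599 0.6597 0.6596
 0.6609 0.6612 0.661  0.6615]
left [-0.0278  0.2521] [0.2337 0.2304 0.227 ]
right [-0.0275  0.0039] [-0.0143 -0.0176 -0.0209]
```

View pics/cabscene.png

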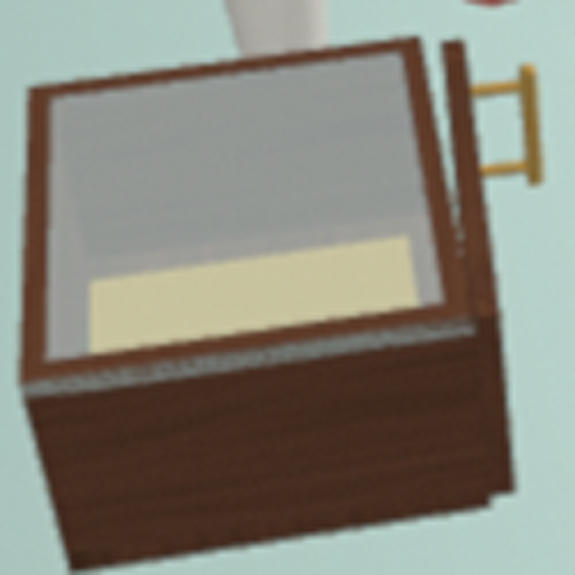

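```bash
python3 - <<'E'
from h import *
np.set_printoptions(precision=4,suppress=True)
for n in ("top0","scene0"):
    W=cloud(load(n+".npz")).reshape(-1,3)
    m=(W[:,0]>.59)&(W[:,0]<.64)&(W[:,1]>-.02)&(W[:,1]<.06)&(W[:,2]>.045)&(W[:,2]<.16)
    w=W[m];print(n,m.sum());print(w[np.argsort(w[:,2])][::max(1,m.sum()//18)])
E
python3 -m handwheel '[{"dx":1.6,"dy":-2.6,"yaw":0.05,"claw":8.8},{"dx":2.1,"dy":-3.3,"yaw":0.05},{"dx":2.1,"dy":-3.3,"yaw":0.05},{"dx":2.1,"dy":-3.3,"yaw":0.05},{"dx":2.1,"dy":-3.3,"yaw":0.05},{"dx":2.1,"dy":-3.3,"yaw":0.05},{"dx":2.1,"dy":-3.3,"yaw":0.05},{"dx":2.1,"dy":-3.3,"yaw":0.04}]'
```

```text
top0 55
[[0.6067 0.0234 0.0562]
 [0.6113 0.0264 0.0645]
 [0.6072 0.0237 0.0771]
 [0.6103 0.0159 0.0994]
 [0.608  0.0242 0.1185]
 [0.6365 0.0222 0.1258]
 [0.6176 0.0245 0.127 ]
 [0.6335 0.0195 0.1283]
 [0.6334 0.0222 0.1292]
 [0.6254 0.0194 0.1298]
 [0.6333 0.0169 0.1304]
 [0.6359 0.017  0.1311]
 [0.6385 0.017  0.1315]
 [0.6383 0.0197 0.1321]
 [0.6089 0.0245 0.1334]
 [0.6113 0.0167 0.1367]
 [0.6134 0.0246 0.1403]
 [0.6132 0.022  0.1424]
 [0.6131 0.0168 0.1442]]
scene0 139
[[0.615  0.0228 0.0502]
 [0.6369 0.0171 0.0576]
 [0.6257 0.0206 0.062 ]
 [0.6196 0.0201 0.0641]
 [0.6284 0.0212 0.0668]
 [0.6141 0.0233 0.0693]
 [0.6141 0.0248 0.0744]
 [0.6192 0.0234 0.0817]
 [0.6195 0.0268 0.0882]
 [0.6188 0.0247 0.0937]
 [0.6157 0.0256 0.1012]
 [0.6127 0.0271 0.109 ]
 [0.6194 0.0182 0.1141]
 [0.617  0.0233 0.1212]
 [0.6149 0.0285 0.1249]
 [0.6192 0.0217 0.1276]
 [0.6358 0.0206 0.1299]
 [0.6272 0.0199 0.1313]
 [0.6302 0.0223 0.1337]
 [0.6183 0.0204 0.1406]]invalid input
```

```bash
python3 -m handwheel '[{"dx":1.6,"dy":-2.6,"dz":0,"yaw":0.05,"claw":8.8},{"dx":2.1,"dy":-3.3,"dz":0,"yaw":0.05,"claw":8.8},{"dx":2.1,"dy":-3.3,"dz":0,"yaw":0.05,"claw":8.8},{"dx":2.1,"dy":-3.3,"dz":0,"yaw":0.05,"claw":8.8},{"dx":2.1,"dy":-3.3,"dz":0,"yaw":0.05,"claw":8.8},{"dx":2.1,"dy":-3.3,"dz":0,"yaw":0.05,"claw":8.8},{"dx":2.1,"dy":-3.3,"dz":0,"yaw":0.05,"claw":8.8},{"dx":2.1,"dy":-3.3,"dz":0,"yaw":0.04,"claw":8.8}]'
```

```text
time_s: 0.82
eef_pos: [0.4421, 0.3007, 0.2187]
ee_rot: [-0.109, -3.139, 0.0]
force: [0.4, 0.6, 0.7]
opening: 0.994
```

```bash
python3 -m handwheel '[{"dx":2,"dy":-3.2,"dz":0,"yaw":0,"claw":8.8},{"dx":2,"dy":-3.2,"dz":0,"yaw":0,"claw":8.8},{"dx":2,"dy":-3.2,"dz":0,"yaw":0,"claw":8.8},{"dx":2,"dy":-3.2,"dz":0,"yaw":0,"claw":8.8},{"dx":2,"dy":-3.2,"dz":0,"yaw":0,"claw":8.8},{"dx":2,"dy":-3.2,"dz":0,"yaw":0,"claw":8.8},{"dx":2,"dy":-3.2,"dz":0,"yaw":0,"claw":8.8},{"dx":2,"dy":-3.2,"dz":0,"yaw":0,"claw":8.8}]'
python3 -m handwheel '[{"dx":1.2,"dy":-2.3,"dz":0,"yaw":0,"claw":6},{"dx":0,"dy":0,"dz":-1,"yaw":0,"claw":6},{"dx":0,"dy":0,"dz":-2,"yaw":0,"claw":6},{"dx":0,"dy":0,"dz":-2,"yaw":0,"claw":6},{"dx":0,"dy":0,"dz":0,"yaw":0,"claw":6},{"dx":0,"dy":0,"dz":0,"yaw":0,"claw":6}]'
python3 - <<'E'
from h import *
from rig import arm
for n in ("top","scene","wrist"):
    c=arm.capture(n);np.savez(n+"1.npz",**c)
    f=c["frame"][:,:,::-1]
    if n=="scene": f=cv2.resize(f[180:330,220:360],None,fx=4,fy=4)
    cv2.imwrite(f"pics/{n}1.png",f)
E
```

```text
time_s: 1.48
eef_pos: [0.602, 0.0446, 0.2187]
ee_rot: [-0.113, -3.139, 0.0]
force: [1.1, 0.9, -0.8]
opening: 0.997
time_s: 1.98
eef_pos: [0.6124, 0.0239, 0.1679]
ee_rot: [-0.111, -3.137, 0.0]
force: [0.7, -0.0, 0.5]
opening: 0.682
```

View pics/scene1.png

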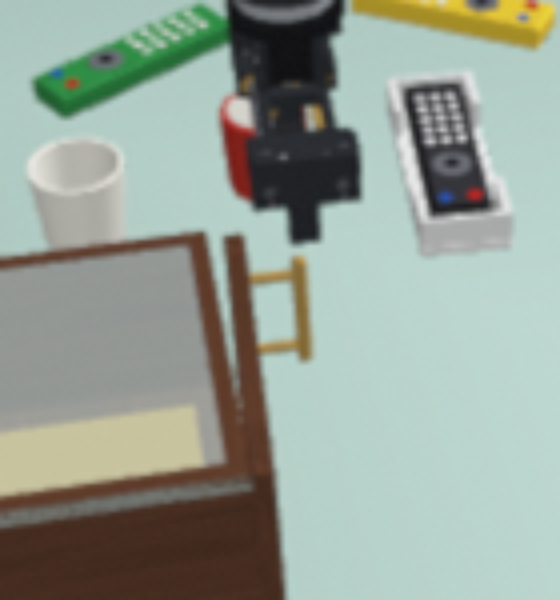

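View pics/wrist1.png

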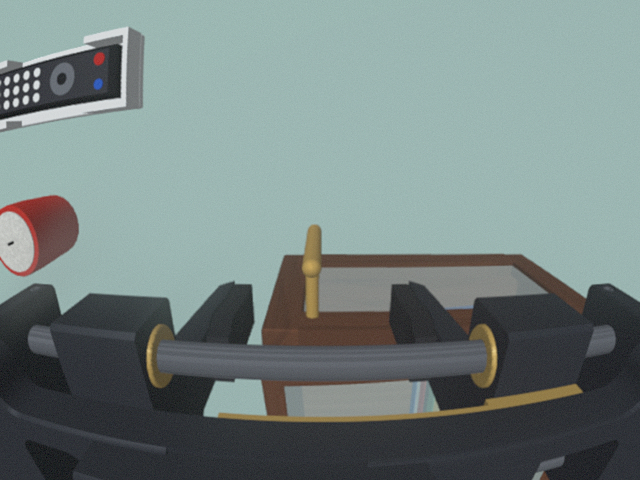

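The wrist view has the bar's top at (312,268), between the two pads and close to their middle, so I descend and grip it.

```bash
python3 -m handwheel '[{"dx":0.2,"dy":-0.1,"dz":-2,"yaw":0,"claw":6},{"dx":0,"dy":0,"dz":-3,"yaw":0,"claw":6},{"dx":0,"dy":0,"dz":0,"yaw":0,"claw":2},{"dx":0,"dy":0,"dz":0,"yaw":0,"claw":0.5},{"dx":0,"dy":0,"dz":0,"yaw":0,"claw":0.5},{"dx":0,"dy":0,"dz":0,"yaw":0,"claw":0.5},{"dx":0,"dy":0,"dz":0,"yaw":0,"claw":0.5}]' 30
python3 - <<'E'
import numpy as np
H=np.array([.6626,.232])
for th in [.043,.1,.2,.3,.5,.7,.9,1.1,1.3,1.5,1.6]:
    y=-.029-th; ex=np.array([np.cos(y),np.sin(y)]);ey=np.array([-np.sin(y),np.cos(y)])
    print(th,H-.214*ey-.035*ex)
E
```

```text
time_s: 2.72
eef_pos: [0.6165, 0.0228, 0.1205]
ee_rot: [0.113, 3.137, 0.001]
force: [0.1, -0.1, -0.6]
opening: 0.328
0.043 [0.61229599 0.02107227]
0.1 [0.60036132 0.02428061]
0.2 [0.57993491 0.03153184]
0.3 [0.56033447 0.04078608]
0.5 [0.52438463 0.06491465]
0.7 [0.49394501 0.09570439]
0.9 [0.47022912 0.1319278 ]
1.1 [0.45418245 0.17214078]
1.3 [0.44644474 0.21474015]
1.5 [0.44732445 0.25802762]
1.6 [0.45099836 0.27938929]
```

```bash
python3 -m handwheel '[{"dx":0,"dy":0,"dz":0,"yaw":0,"claw":0.5},{"dx":0,"dy":0,"dz":0,"yaw":0,"claw":0.5},{"dx":0,"dy":0,"dz":0,"yaw":0,"claw":0.5},{"dx":0,"dy":0,"dz":0,"yaw":0,"claw":0.5},{"dx":0,"dy":0,"dz":0,"yaw":0,"claw":0.5}]' 30
python3 - <<'E'
import numpy as np
H=np.array([.6626,.232]);p0=None
for th in [.043,.07]+list(np.arange(.14,1.7,.07)):
    y=-.029-th; ex=np.array([np.cos(y),np.sin(y)]);ey=np.array([-np.sin(y),np.cos(y)])
    p=H-.214*ey-.035*ex
    if p0 is not None: print(round(th,3),p.round(3),(100*(p-p0)).round(2))
    p0=p
E
```

```text
time_s: 3.13
eef_pos: [0.6151, 0.0187, 0.1193]
ee_rot: [-0.117, -3.139, 0.008]
force: [-3.1, -7.0, 4.7]
opening: 0.075
0.07 [0.607 0.023] [-0.57  0.14]
0.14 [0.592 0.027] [-1.45  0.44]
0.21 [0.578 0.032] [-1.42  0.54]
0.28 [0.564 0.039] [-1.38  0.64]
0.35 [0.551 0.046] [-1.33  0.74]
0.42 [0.538 0.054] [-1.27  0.83]
0.49 [0.526 0.064] [-1.21  0.91]
0.56 [0.515 0.074] [-1.14  1.  ]
0.63 [0.504 0.084] [-1.07  1.07]
0.7 [0.494 0.096] [-0.99  1.15]
0.77 [0.485 0.108] [-0.91  1.21]
0.84 [0.477 0.121] [-0.82  1.27]
0.91 [0.469 0.134] [-0.73  1.33]
0.98 [0.463 0.148] [-0.64  1.38]
1.05 [0.457 0.162] [-0.54  1.42]
1.12 [0.453 0.176] [-0.44  1.45]
1.19 [0.45  0.191] [-0.34  1.48]
1.26 [0.447 0.206] [-0.23  1.5 ]
1.33 [0.446 0.221] [-0.13  1.51]
1.4 [0.446 0.236] [-0.02  1.52]
1.47 [0.447 0.252] [0.08 1.52]
1.54 [0.449 0.267] [0.19 1.51]
1.61 [0.451 0.282] [0.29 1.49]
1.68 [0.455 0.296] [0.4  1.46]
```

```bash
python3 - <<'E'
from h import *
from rig import arm
print(arm.read_state()["opening"],arm.read_state()["force"])
for n in ("scene","wrist"):
    c=arm.capture(n);np.savez(n+"2.npz",**c)
    f=c["frame"][:,:,::-1]
    if n=="scene": f=cv2.resize(f[180:330,220:360],None,fx=4,fy=4)
    cv2.imwrite(f"pics/{n}2.png",f)
E
```

```text
0.07522090072531143 [-3.05157813 -7.02201152  4.65332184]
```

View pics/scene2.png

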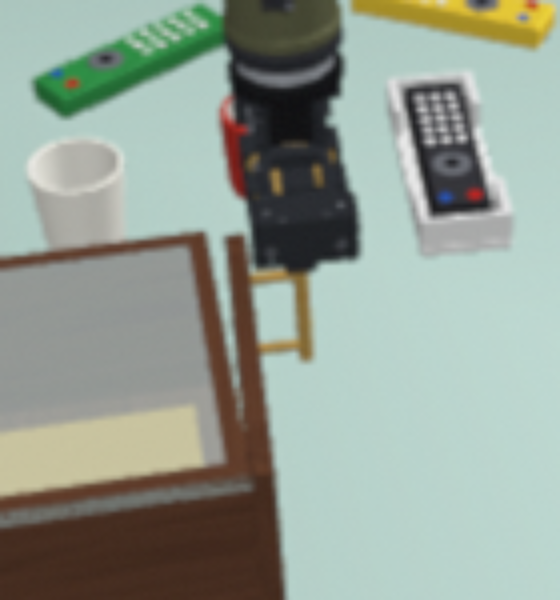

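View pics/wrist2.png

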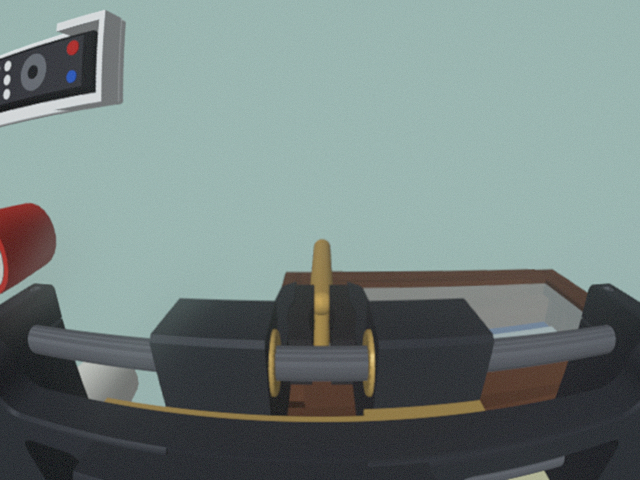

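The wrist view has the bar at (322,300) between the closed pads. I start pulling gently.

```bash
python3 -m handwheel '[{"dx":-0.3,"dy":-0.4,"dz":0,"yaw":0,"claw":0.5},{"dx":-0.6,"dy":0.1,"dz":0,"yaw":-0.03,"claw":0.5},{"dx":-1,"dy":0.3,"dz":0,"yaw":-0.05,"claw":0.5},{"dx":-1.4,"dy":0.5,"dz":0,"yaw":-0.07,"claw":0.5},{"dx":-1.4,"dy":0.6,"dz":0,"yaw":-0.07,"claw":0.5},{"dx":0,"dy":0,"dz":0,"yaw":0,"claw":0.5}]'
python3 - <<'E'
from h import *
from rig import arm
for n in ("top",):
    c=arm.capture(n);np.savez(n+"3.npz",**c)
    cv2.imwrite(f"pics/{n}3.png",cv2.resize(c["frame"][70:270,200:440,::-1],None,fx=3,fy=3))
E
```

```text
time_s: 3.73
eef_pos: [0.5665, 0.0369, 0.1194]
ee_rot: [-0.454, -3.107, -0.004]
force: [-0.3, 2.9, -1.4]
opening: 0.069
```

View pics/top3.png

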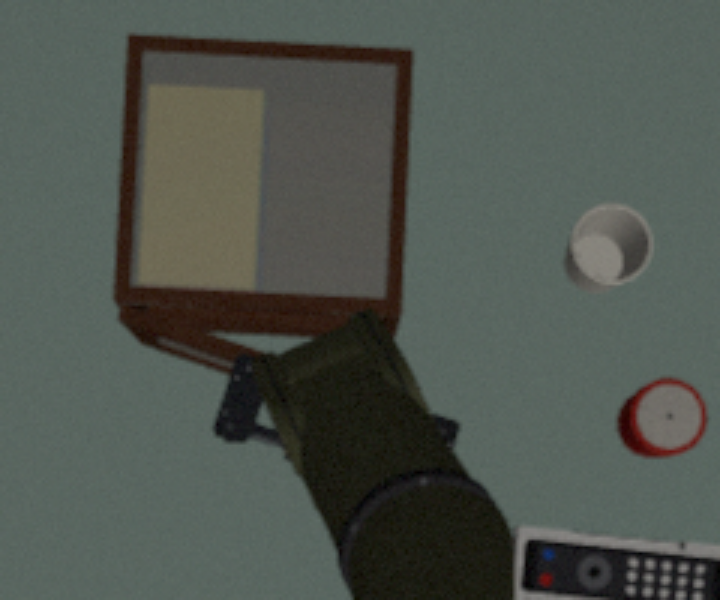

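The door follows the gripper and now stands open about 0.25 rad. I continue along the arc.

```bash
python3 -m handwheel '[{"dx":-1.4,"dy":0.7,"dz":0,"yaw":-0.07,"claw":0.5},{"dx":-1.3,"dy":0.8,"dz":0,"yaw":-0.07,"claw":0.5},{"dx":-1.2,"dy":0.9,"dz":0,"yaw":-0.07,"claw":0.5},{"dx":-1.1,"dy":1,"dz":0,"yaw":-0.07,"claw":0.5},{"dx":-1.1,"dy":1.1,"dz":0,"yaw":-0.07,"claw":0.5},{"dx":-1,"dy":1.1,"dz":0,"yaw":-0.07,"claw":0.5},{"dx":-0.9,"dy":1.2,"dz":0,"yaw":-0.07,"claw":0.5},{"dx":-0.8,"dy":1.3,"dz":0,"yaw":-0.07,"claw":0.5}]'
```

```text
time_s: 4.45
eef_pos: [0.4825, 0.1149, 0.1193]
ee_rot: [1.3, 2.857, 0.003]
force: [0.6, -0.3, 2.2]
opening: 0.073
```

```bash
python3 -m handwheel '[{"dx":-0.8,"dy":1.3,"dz":0,"yaw":-0.07,"claw":0.5},{"dx":-0.7,"dy":1.3,"dz":0,"yaw":-0.07,"claw":0.5},{"dx":-0.6,"dy":1.4,"dz":0,"yaw":-0.07,"claw":0.5},{"dx":-0.5,"dy":1.4,"dz":0,"yaw":-0.07,"claw":0.5},{"dx":-0.4,"dy":1.5,"dz":0,"yaw":-0.07,"claw":0.5},{"dx":-0.3,"dy":1.5,"dz":0,"yaw":-0.07,"claw":0.5},{"dx":-0.2,"dy":1.5,"dz":0,"yaw":-0.07,"claw":0.5},{"dx":-0.1,"dy":1.5,"dz":0,"yaw":-0.07,"claw":0.5}]'
```

```text
time_s: 5.12
eef_pos: [0.4498, 0.2298, 0.1195]
ee_rot: [2.038, 2.384, 0.012]
force: [9.1, -1.0, -4.2]
opening: 0.068
```

```bash
python3 -m handwheel '[{"dx":0.2,"dy":1.5,"dz":0,"yaw":-0.07,"claw":0.5},{"dx":0.2,"dy":1.5,"dz":0,"yaw":-0.07,"claw":0.5},{"dx":0.3,"dy":1.5,"dz":0,"yaw":-0.07,"claw":0.5},{"dx":0.3,"dy":1.4,"dz":0,"yaw":-0.07,"claw":0.5},{"dx":0,"dy":0,"dz":0,"yaw":0,"claw":3},{"dx":0,"dy":0,"dz":0,"yaw":0,"claw":5},{"dx":0,"dy":0,"dz":0,"yaw":0,"claw":7},{"dx":0,"dy":0,"dz":0,"yaw":0,"claw":7}]'
```

```text
time_s: 5.78
eef_pos: [0.4539, 0.2864, 0.1185]
ee_rot: [-2.351, -2.083, 0.003]
force: [-0.9, -0.7, 0.6]
opening: 0.348
```

```bash
python3 -m handwheel '[{"dx":0,"dy":0,"dz":0,"yaw":0,"claw":8.8},{"dx":0,"dy":0,"dz":1,"yaw":0,"claw":8.8},{"dx":0,"dy":0,"dz":3,"yaw":0,"claw":8.8},{"dx":0,"dy":0,"dz":4,"yaw":0.04,"claw":8.8},{"dx":0,"dy":-2,"dz":1,"yaw":0,"claw":8.8},{"dx":0,"dy":-3,"dz":0,"yaw":0,"claw":8.8},{"dx":0,"dy":-3.5,"dz":0,"yaw":0,"claw":8.8},{"dx":0,"dy":-3.5,"dz":0,"yaw":0,"claw":8.8}]'
python3 -m handwheel '[{"dx":0,"dy":-3.5,"dz":0,"yaw":0,"claw":8.8},{"dx":0,"dy":-4,"dz":0,"yaw":0,"claw":8.8},{"dx":0,"dy":-4,"dz":0,"yaw":0,"claw":8.8},{"dx":0,"dy":-4,"dz":0,"yaw":0,"claw":8.8},{"dx":0,"dy":-4,"dz":0,"yaw":0,"claw":8.8},{"dx":0,"dy":-4,"dz":0,"yaw":0,"claw":8.8},{"dx":0,"dy":-4,"dz":0,"yaw":0,"claw":8.8},{"dx":0,"dy":-4,"dz":0,"yaw":0,"claw":8.8}]'
python3 - <<'E'
from h import *
from rig import arm
print(arm.read_state()["joint_pos"].round(2))
for n in ("top",):
    c=arm.capture(n);np.savez(n+"4.npz",**c)
    cv2.imwrite(f"pics/{n}4.png",c["frame"][:,:,::-1])
    W=cloud(c).reshape(-1,3)
    m=(W[:,2]>.135)&(W[:,2]<.155)&(W[:,0]>.42)&(W[:,0]<.65)&(W[:,1]>.15)&(W[:,1]<.32);w=W[m]
    print(m.sum(),w.mean(0),cv2.minAreaRect((w[:,:2]*1000).astype(np.float32)))
E
```

```text
time_s: 6.45
eef_pos: [0.4542, 0.1666, 0.2099]
ee_rot: [2.307, 2.132, 0.002]
force: [0.5, -1.5, 0.2]
opening: 0.955
time_s: 7.12
eef_pos: [0.4538, -0.1496, 0.2096]
ee_rot: [2.309, 2.129, 0.0]
force: [1.0, 0.1, -0.8]
opening: 0.998
[ 0.1   0.52  0.19  2.02 -0.17  0.61  0.32]
590 [0.53319865 0.24063189 0.14521667] ((537.7037963867188, 259.20758056640625), (55.082054138183594, 230.56163024902344), 82.88081359863281)
```

View pics/top4.png

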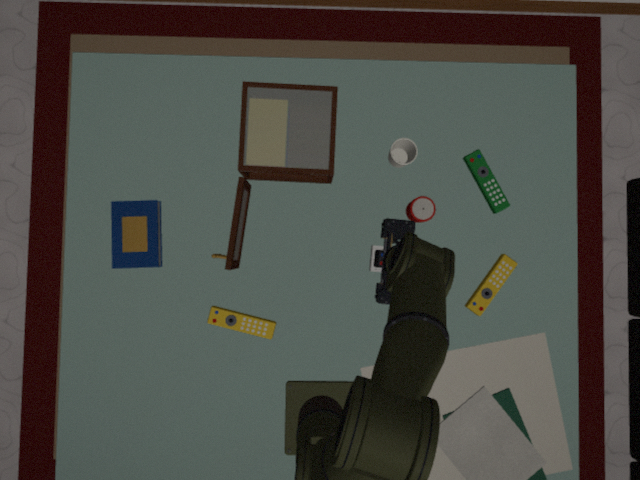

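The door stands open about 90°, at (238,222) in the picture. The gripper is approaching the dock.

```bash
python3 -m handwheel '[{"dx":-0.3,"dy":-3.5,"dz":0,"yaw":0,"claw":8.8},{"dx":-0.4,"dy":-3.5,"dz":0,"yaw":0,"claw":8.8},{"dx":0,"dy":-1.4,"dz":-2,"yaw":0,"claw":8.8},{"dx":0,"dy":0,"dz":-4,"yaw":0,"claw":8.8},{"dx":0,"dy":0,"dz":-4,"yaw":0,"claw":8.8},{"dx":0,"dy":0,"dz":-1,"yaw":0,"claw":8.8},{"dx":0,"dy":0,"dz":0,"yaw":0,"claw":8.8}]'
python3 - <<'E'
from h import *
from rig import arm
for n in ("wrist","scene"):
    c=arm.capture(n);np.savez(n+"5.npz",**c)
    f=c["frame"][:,:,::-1]
    if n=="scene": f=cv2.resize(f[150:270,260:400],None,fx=5,fy=5)
    cv2.imwrite(f"pics/{n}5.png",f)
E
```

```text
time_s: 7.75
eef_pos: [0.4455, -0.2304, 0.0971]
ee_rot: [-2.305, -2.126, 0.003]
force: [-0.5, -0.0, 0.8]
opening: 0.999
```

View pics/wrist5.png

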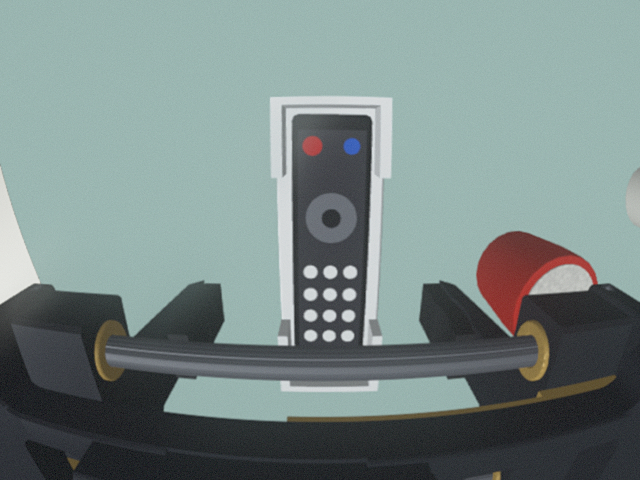

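View pics/scene5.png

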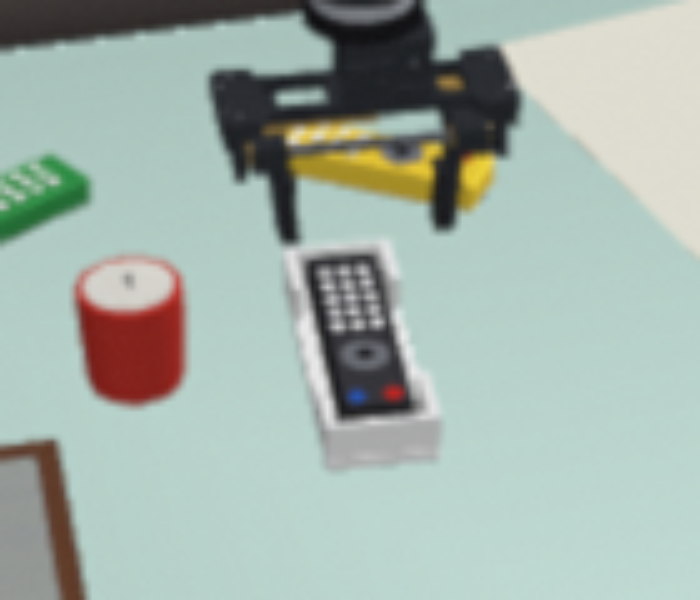

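The wrist view has the remote lying squarely between the jaws, centred at about u=331 against the jaws' 321. I nudge across a little, descend and grip.

```bash
python3 -m handwheel '[{"dx":0.3,"dy":-0.6,"dz":-2,"yaw":0,"claw":8.8},{"dx":0,"dy":0,"dz":-3,"yaw":0,"claw":8.8},{"dx":0,"dy":0,"dz":-1.7,"yaw":0,"claw":8.8},{"dx":0,"dy":0,"dz":0,"yaw":0,"claw":8.8},{"dx":0,"dy":0,"dz":0,"yaw":0,"claw":5.5},{"dx":0,"dy":0,"dz":0,"yaw":0,"claw":4},{"dx":0,"dy":0,"dz":0,"yaw":0,"claw":4},{"dx":0,"dy":0,"dz":0,"yaw":0,"claw":4}]' 25
python3 -m handwheel '[{"dx":0,"dy":0,"dz":0,"yaw":0,"claw":4},{"dx":0,"dy":0,"dz":0,"yaw":0,"claw":4},{"dx":0,"dy":0,"dz":0,"yaw":0,"claw":4},{"dx":0,"dy":0,"dz":0,"yaw":0,"claw":4}]' 25
```

```text
time_s: 8.52
eef_pos: [0.4514, -0.2378, 0.0334]
ee_rot: [2.307, 2.128, 0.002]
force: [0.5, 0.6, 0.6]
opening: 0.721
time_s: 8.85
eef_pos: [0.4505, -0.2374, 0.0319]
ee_rot: [2.309, 2.13, 0.0]
force: [0.0, 0.1, -0.1]
opening: 0.454
```

```bash
python3 - <<'E'
from h import *
from rig import arm
for n in ("wrist","scene"):
    c=arm.capture(n);np.savez(n+"6.npz",**c)
    f=c["frame"][:,:,::-1]
    if n=="scene": f=cv2.resize(f[150:270,260:400],None,fx=5,fy=5)
    cv2.imwrite(f"pics/{n}6.png",f)
E
```

```text
(no output)
```

View pics/wrist6.png

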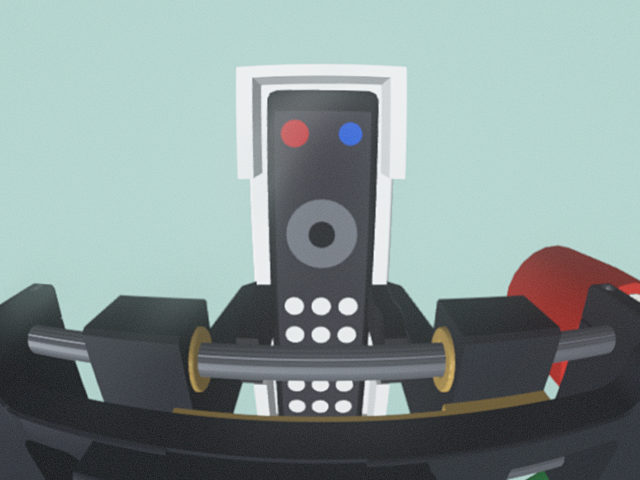

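View pics/scene6.png

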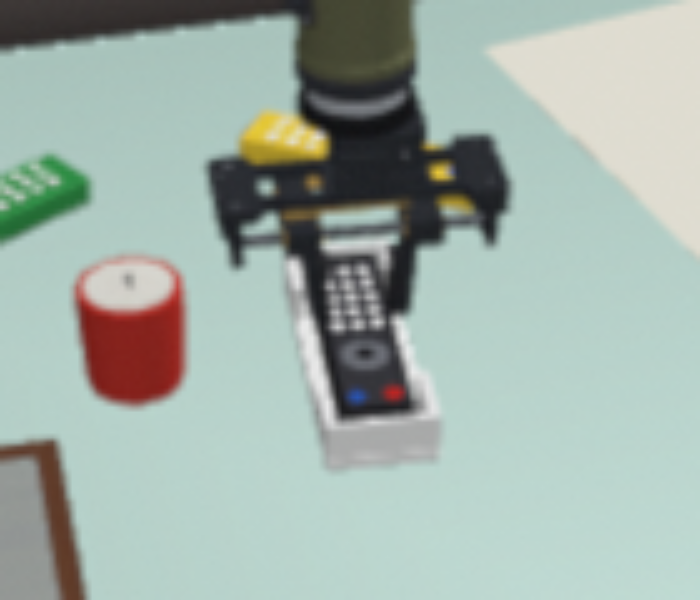

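```bash
python3 -m handwheel '[{"dx":0,"dy":0,"dz":0,"yaw":0,"claw":2},{"dx":0,"dy":0,"dz":0,"yaw":0,"claw":2},{"dx":0,"dy":0,"dz":0,"yaw":0,"claw":2}]' 25
python3 -m handwheel '[{"dx":0,"dy":0,"dz":0.5,"yaw":0,"claw":2},{"dx":0,"dy":0,"dz":0.5,"yaw":0,"claw":2},{"dx":0,"dy":0,"dz":1,"yaw":0,"claw":2},{"dx":0,"dy":0,"dz":1,"yaw":0,"claw":2},{"dx":0,"dy":0,"dz":0,"yaw":0,"claw":2}]' 25
python3 - <<'E'
from h import *
from rig import arm
for n in ("wrist","scene"):
    c=arm.capture(n);np.savez(n+"7.npz",**c)
    f=c["frame"][:,:,::-1]
    if n=="scene": f=cv2.resize(f[150:270,260:400],None,fx=5,fy=5)
    cv2.imwrite(f"pics/{n}7.png",f)
E
```

```text
time_s: 9.2
eef_pos: [0.4504, -0.2375, 0.0318]
ee_rot: [-2.31, -2.13, -0.0]
force: [-0.5, -0.7, 1.3]
opening: 0.247
time_s: 9.62
eef_pos: [0.4516, -0.2381, 0.0641]
ee_rot: [2.307, 2.127, 0.002]
force: [-0.4, 1.1, -0.6]
opening: 0.224
```

View pics/scene7.png

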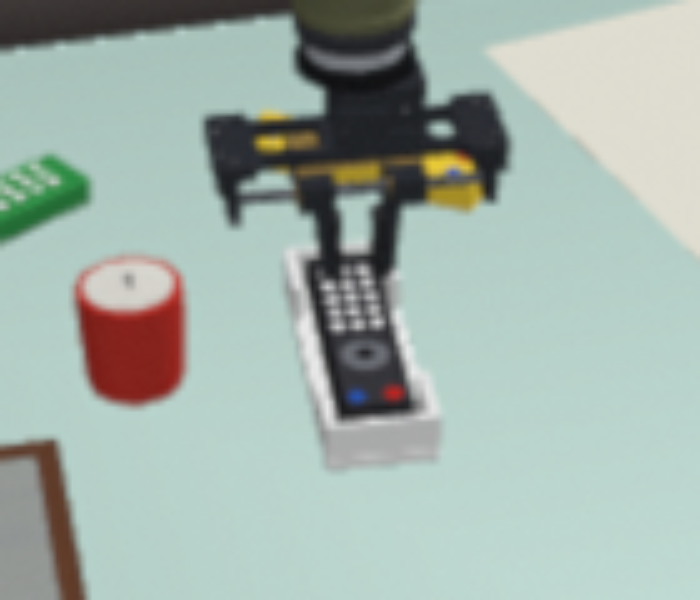

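View pics/wrist7.png

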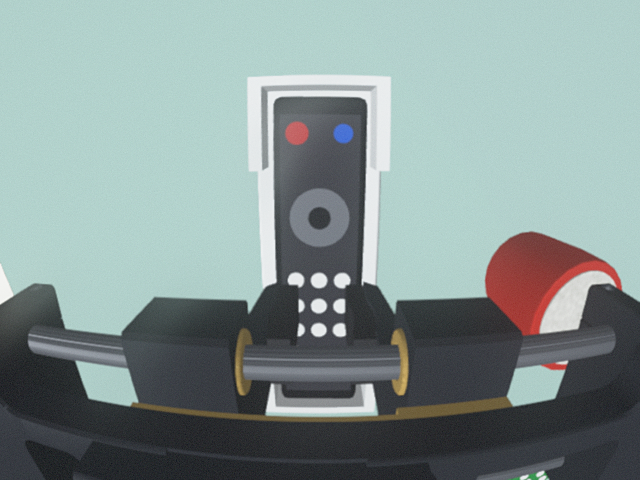

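The fingers closed above the remote without gripping it. I measure where the fingertips really are from the depth image.

```bash
python3 - <<'E'
from h import *
np.set_printoptions(precision=4,suppress=True)
for n in ("scene6","scene7"):
    c=load(n+".npz");W=cloud(c);im=c["frame"].astype(int)
    dark=(im.max(2)<70)
    for v in range(186,216,3):
        for u in range(318,348,3):
            if dark[v,u] and W[v,u,2]>.036: print(n,u,v,W[v,u],im[v,u])
# expected remote/dock
for y in (-.142,-.237,-.332): print(proj(load("scene7.npz"),[.4467,y,.034]))
W=cloud(load("scene0.npz"))
c=load("scene0.npz")
for u,v in [(325,203),(333,217),(340,232),(329,236),(319,203),(346,237)]: print(u,v,W[v,u])
E
```

```text
scene6 318 186 [ 0.488  -0.2721  0.1363] [44 46 51]
scene6 327 186 [ 0.4685 -0.2239  0.1622] [33 34 39]
scene6 330 186 [ 0.4606 -0.216   0.1657] [33 35 38]
scene6 333 186 [ 0.4528 -0.2078  0.1694] [31 34 37]
scene6 336 186 [ 0.4433 -0.207   0.1685] [31 34 38]
scene6 339 186 [ 0.4323 -0.2125  0.1635] [34 36 40]
scene6 342 186 [ 0.4229 -0.211   0.1629] [34 38 40]
scene6 345 186 [ 0.413  -0.2117  0.161 ] [38 40 46]
scene6 318 189 [ 0.4989 -0.2179  0.1595] [40 43 49]
scene6 321 189 [ 0.4905 -0.2121  0.1617] [38 40 46]
scene6 324 189 [ 0.4796 -0.2183  0.1562] [35 39 44]
scene6 327 189 [ 0.4703 -0.2165  0.1559] [30 32 37]
scene6 330 189 [ 0.4611 -0.2145  0.1557] [31 32 36]
scene6 333 189 [ 0.4517 -0.2131  0.1551] [34 35 37]
scene6 336 189 [ 0.443  -0.2085  0.1565] [37 37 37]
scene6 339 189 [ 0.4322 -0.213   0.1521] [46 45 40]
scene6 342 189 [ 0.4229 -0.211   0.1518] [40 40 41]
scene6 345 189 [ 0.4131 -0.211   0.1503] [34 38 41]
scene6 342 192 [ 0.4209 -0.2187  0.1356] [44 46 49]
scene6 345 192 [ 0.413  -0.2113  0.1389] [44 45 50]
scene6 318 195 [ 0.4999 -0.216   0.1385] [43 44 49]
scene6 3
[... 1589 characters left out ...]
61] [47 53 52]
scene7 336 195 [ 0.437  -0.2341  0.1173] [28 28 29]
scene7 324 198 [ 0.4762 -0.2378  0.1097] [48 52 53]
scene7 336 198 [ 0.4392 -0.2252  0.1117] [28 28 31]
scene7 324 201 [ 0.4775 -0.2324  0.1018] [53 54 57]
scene7 327 201 [ 0.4688 -0.2266  0.1041] [30 30 32]
scene7 336 201 [ 0.4381 -0.23    0.0969] [30 31 33]
scene7 327 204 [ 0.4683 -0.2298  0.0903] [42 43 44]
scene7 336 204 [ 0.4394 -0.2249  0.0887] [36 36 38]
[[339.9841 232.6043]]
[[333.1063 216.0288]]
[[326.7924 200.8124]]
325 203 [ 0.4562 -0.3181  0.0354]
333 217 [ 0.448  -0.2332  0.0328]
340 232 [ 0.4452 -0.148   0.0318]
329 236 [ 0.4845 -0.1346  0.0328]
319 203 [ 0.4774 -0.3179  0.039 ]
346 237 [ 0.4295 -0.1314  0.021 ]
```

```bash
python3 - <<'E'
from h import *
np.set_printoptions(precision=4,suppress=True)
for n in ("scene5","scene7","scene1"):
    c=load(n+".npz");W=cloud(c);im=c["frame"].astype(int)
    f=cv2.resize(c["frame"][150:270,260:400,::-1],None,fx=5,fy=5)
    cols={"scene5":[(317,range(180,204)),(348,range(182,200))],"scene7":[(336,range(196,212))],"scene1":[(295,range(225,245)),(296,range(225,245))]}[n]
    for u,r in cols:
        for v in r: print(n,u,v,W[v,u],im[v,u])
E
```

```text
scene5 317 180 [ 0.5048 -0.199   0.2041] [56 54 48]
scene5 317 181 [ 0.5038 -0.2049  0.1969] [57 54 42]
scene5 317 182 [ 0.504  -0.2042  0.1938] [77 69 35]
scene5 317 183 [ 0.5055 -0.1969  0.1948] [70 64 36]
scene5 317 184 [ 0.5054 -0.1979  0.1906] [48 46 36]
scene5 317 185 [ 0.4996 -0.2286  0.1679] [40 40 42]
scene5 317 186 [ 0.5011 -0.2213  0.1688] [34 35 40]
scene5 317 187 [ 0.5019 -0.2179  0.1673] [29 29 33]
scene5 317 188 [ 0.5002 -0.227   0.1578] [29 28 30]
scene5 317 189 [ 0.5017 -0.2199  0.1587] [30 31 34]
scene5 317 190 [ 0.5003 -0.2276  0.1501] [29 30 32]
scene5 317 191 [ 0.5015 -0.2223  0.1498] [28 29 32]
scene5 317 192 [ 0.5008 -0.2263  0.1435] [30 29 31]
scene5 317 193 [ 0.5017 -0.2223  0.1424] [26 26 29]
scene5 317 194 [ 0.5001 -0.2311  0.1329] [28 29 31]
scene5 317 195 [ 0.5013 -0.2252  0.133 ] [27 27 30]
scene5 317 196 [ 0.5006 -0.2297  0.1263] [25 25 28]
scene5 317 197 [ 0.5025 -0.2201  0.1289] [34 37 38]
scene5 317 198 [ 0.5011 -0.2283  0.1197] [87 96 95]
scene5 317 199 [ 0.5026 -0.221   0.1207] [163 173 171]
scene5 317 200 [ 0.4786 -0.3459  0.0337] [213 216 216]
sc
[... 3232 characters left out ...]
ne1 296 231 [0.6226 0.1112 0.2553] [33 35 38]
scene1 296 232 [0.617  0.0693 0.2208] [32 33 37]
scene1 296 233 [0.6174 0.0709 0.2188] [32 33 38]
scene1 296 234 [0.6169 0.0664 0.2121] [32 33 38]
scene1 296 235 [0.6178 0.0711 0.2125] [32 33 37]
scene1 296 236 [0.6175 0.0681 0.2069] [32 33 37]
scene1 296 237 [nan nan nan] [31 33 36]
scene1 296 238 [0.6184 0.072  0.2034] [30 31 36]
scene1 296 239 [0.6181 0.0684 0.1974] [40 44 47]
scene1 296 240 [0.6179 0.0657 0.192 ] [107 123 119]
scene1 296 241 [ 0.5853 -0.1754  0.0009] [172 197 190]
scene1 296 242 [ 0.5861 -0.1712  0.0002] [185 212 205]
scene1 296 243 [ 0.5869 -0.1664 -0.0001] [185 207 195]
scene1 296 244 [ 0.5875 -0.1639 -0.0022] [188 193 169]
```

The fingertips are about 22 mm above the reported TCP height, at three different heights. The note says they should be 17 mm below it, so reported z reads about 39 mm low. From here I judge height from the cameras. I reopen and descend by the true height.

```bash
python3 -m handwheel '[{"dx":0,"dy":0,"dz":0,"yaw":0,"claw":8.8},{"dx":0,"dy":0,"dz":0,"yaw":0,"claw":8.8},{"dx":0,"dy":0,"dz":0,"yaw":0,"claw":8.8},{"dx":0,"dy":0,"dz":0,"yaw":0,"claw":8.8},{"dx":0,"dy":0,"dz":0,"yaw":0,"claw":8.8},{"dx":0,"dy":0,"dz":-2,"yaw":0,"claw":8.8},{"dx":0,"dy":0,"dz":-2,"yaw":0,"claw":8.8},{"dx":0,"dy":0,"dz":-1.5,"yaw":0,"claw":8.8}]' 25
python3 -m handwheel '[{"dx":0,"dy":0,"dz":0,"yaw":0,"claw":8.8},{"dx":0,"dy":0,"dz":0,"yaw":0,"claw":8.8}]' 25
python3 - <<'E'
from h import *
from rig import arm
for n in ("wrist","scene"):
    c=arm.capture(n);np.savez(n+"8.npz",**c)
    f=c["frame"][:,:,::-1]
    if n=="scene":
        f=cv2.resize(f[150:270,260:400],None,fx=5,fy=5)
        W=cloud(c);d=c["frame"].max(2)<60
        for u0,u1 in ((312,324),(340,352)):
            S=[(v,u) for v in range(190,225) for u in range(u0,u1) if d[v,u] and W[v,u,2]>.01 and -.26<W[v,u,1]<-.2]
            S=sorted(S,key=lambda s:W[s][2])[:6]
            for s in S: print(s,W[s].round(4))
    cv2.imwrite(f"pics/{n}8.png",f)
E
```

```text
time_s: 10.38
eef_pos: [0.4504, -0.2373, 0.0058]
ee_rot: [-2.309, -2.13, -0.0]
force: [0.6, -0.5, -0.8]
opening: 0.807
time_s: 10.55
eef_pos: [0.4499, -0.2372, 0.0064]
ee_rot: [-2.308, -2.129, 0.001]
force: [-0.0, 0.1, 0.4]
opening: 0.962
(220, 317) [ 0.5034 -0.229   0.0332]
(219, 318) [ 0.4996 -0.2303  0.0356]
(219, 317) [ 0.503  -0.2306  0.036 ]
(218, 317) [ 0.5024 -0.2327  0.0385]
(219, 316) [ 0.5071 -0.2266  0.0395]
(218, 318) [ 0.4998 -0.2291  0.0406]
(217, 346) [ 0.4054 -0.2249  0.0312]
(217, 347) [ 0.403  -0.2211  0.0334]
(216, 346) [ 0.4054 -0.2249  0.0353]
(215, 345) [ 0.4077 -0.2293  0.0367]
(216, 347) [ 0.4034 -0.2197  0.0384]
(215, 346) [ 0.4053 -0.2255  0.0389]
```

View pics/scene8.png

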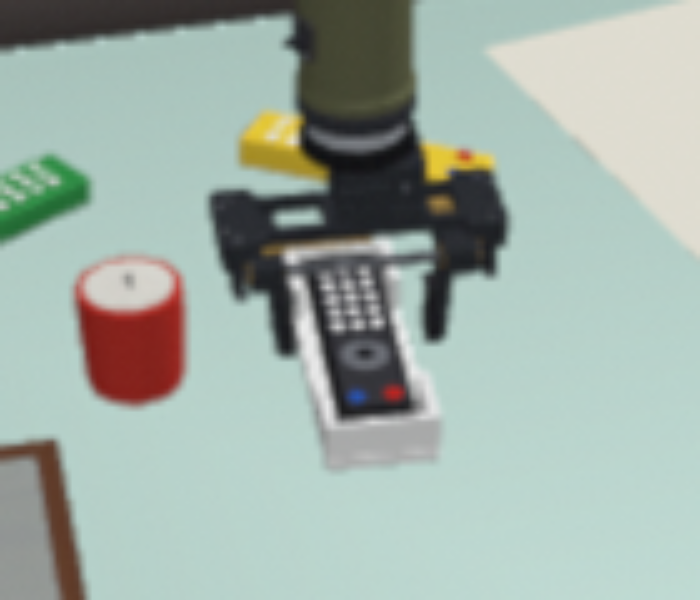

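View pics/wrist8.png

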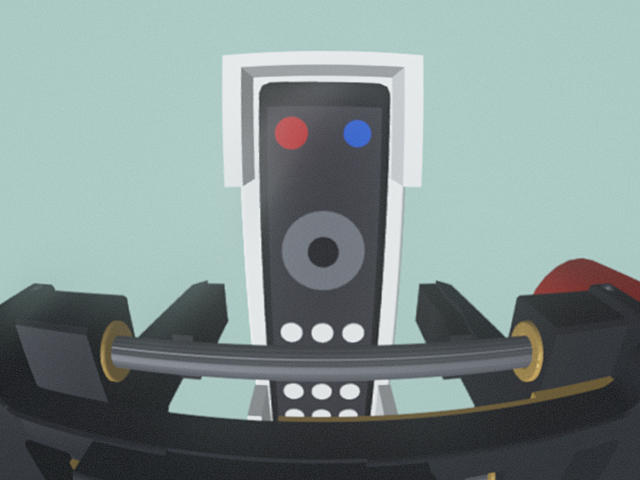

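The fingertips are now about 29 mm up, straddling the open middle of the dock. I go down 1.5 cm and close.

```bash
python3 -m handwheel '[{"dx":0,"dy":0,"dz":-0.8,"yaw":0,"claw":8.8},{"dx":0,"dy":0,"dz":-0.7,"yaw":0,"claw":8.8},{"dx":0,"dy":0,"dz":0,"yaw":0,"claw":6.5},{"dx":0,"dy":0,"dz":0,"yaw":0,"claw":4},{"dx":0,"dy":0,"dz":0,"yaw":0,"claw":4},{"dx":0,"dy":0,"dz":0,"yaw":0,"claw":4},{"dx":0,"dy":0,"dz":0,"yaw":0,"claw":4},{"dx":0,"dy":0,"dz":0,"yaw":0,"claw":4}]' 30
python3 -m handwheel '[{"dx":0,"dy":0,"dz":0,"yaw":0,"claw":4},{"dx":0,"dy":0,"dz":0,"yaw":0,"claw":4},{"dx":0,"dy":0,"dz":0,"yaw":0,"claw":4}]' 30
```

```text
time_s: 11.32
eef_pos: [0.4505, -0.2375, -0.008]
ee_rot: [2.309, 2.13, 0.0]
force: [-3.2, -0.4, 0.3]
opening: 0.57
time_s: 11.57
eef_pos: [0.4505, -0.2375, -0.008]
ee_rot: [2.309, 2.13, 0.0]
force: [0.2, 0.1, 1.5]
opening: 0.567
```

The opening reads 50 mm, which is the remote's width, so I lift.

```bash
python3 -m handwheel '[{"dx":0,"dy":0,"dz":0.5,"yaw":0,"claw":4},{"dx":0,"dy":0,"dz":1.5,"yaw":0,"claw":4},{"dx":0,"dy":0,"dz":2,"yaw":0,"claw":4},{"dx":0,"dy":0,"dz":3,"yaw":0,"claw":4},{"dx":0,"dy":0,"dz":3,"yaw":0,"claw":4},{"dx":0,"dy":0,"dz":0,"yaw":0,"claw":4}]' 30
python3 - <<'E'
from h import *
from rig import arm
for n in ("scene",):
    c=arm.capture(n);np.savez(n+"9.npz",**c)
    cv2.imwrite(f"pics/{n}9.png",cv2.resize(c["frame"][130:270,250:410,::-1],None,fx=4,fy=4))
E
```

```text
time_s: 12.07
eef_pos: [0.4526, -0.2388, 0.0962]
ee_rot: [2.305, 2.125, 0.004]
force: [-0.3, -0.9, -1.7]
opening: 0.564
```

View pics/scene9.png

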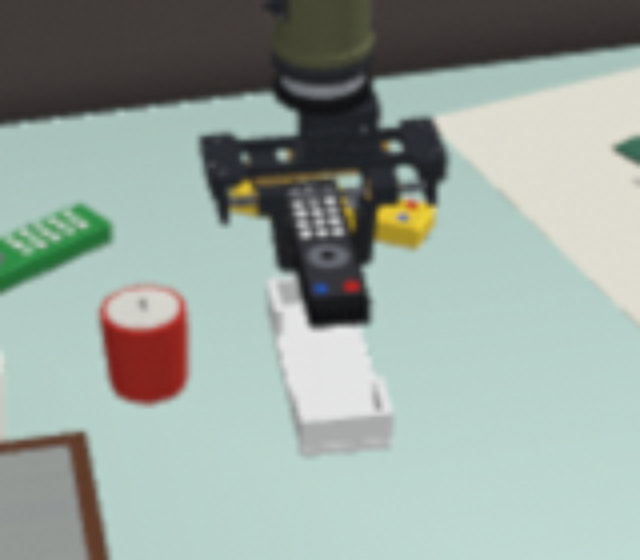

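The remote is held level. I carry it to the clear table in front of the bay, turning it to line up with the cabinet.

```bash
python3 -m handwheel '[{"dx":0.5,"dy":1.8,"dz":0,"yaw":0.1,"claw":4},{"dx":0.5,"dy":1.9,"dz":0,"yaw":0.1,"claw":4},{"dx":0.5,"dy":1.9,"dz":0,"yaw":0.1,"claw":4},{"dx":0.5,"dy":1.9,"dz":0,"yaw":0.1,"claw":4},{"dx":0.5,"dy":1.9,"dz":0,"yaw":0.1,"claw":4},{"dx":0.5,"dy":1.9,"dz":0,"yaw":0.1,"claw":4},{"dx":0.5,"dy":1.9,"dz":0,"yaw":0.1,"claw":4},{"dx":0.5,"dy":1.9,"dz":0,"yaw":0.1,"claw":4}]'
python3 -m handwheel '[{"dx":0.5,"dy":1.9,"dz":0,"yaw":0.1,"claw":4},{"dx":0.5,"dy":1.9,"dz":0,"yaw":0.1,"claw":4},{"dx":0.5,"dy":1.9,"dz":0,"yaw":0.1,"claw":4},{"dx":0.5,"dy":1.9,"dz":0,"yaw":0.1,"claw":4},{"dx":0.5,"dy":1.9,"dz":0,"yaw":0.1,"claw":4},{"dx":0.5,"dy":1.9,"dz":0,"yaw":0.1,"claw":4},{"dx":0.4,"dy":1.6,"dz":0,"yaw":0.12,"claw":4},{"dx":0.4,"dy":1.6,"dz":0,"yaw":0.1,"claw":4}]'
python3 -m handwheel '[{"dx":0,"dy":0,"dz":-2,"yaw":0,"claw":4},{"dx":0,"dy":0,"dz":-3,"yaw":0,"claw":4},{"dx":0,"dy":0,"dz":-3,"yaw":0,"claw":4},{"dx":0,"dy":0,"dz":-1,"yaw":0,"claw":4},{"dx":0,"dy":0,"dz":0,"yaw":0,"claw":4}]'
```

```text
time_s: 12.78
eef_pos: [0.4895, -0.0852, 0.0906]
ee_rot: [-1.29, -2.862, 0.001]
force: [0.8, -0.5, -2.6]
opening: 0.569
time_s: 13.45
eef_pos: [0.5275, 0.0607, 0.0905]
ee_rot: [-0.04, -3.139, -0.0]
force: [0.5, -0.5, -2.3]
opening: 0.561
time_s: 13.87
eef_pos: [0.5256, 0.0593, -0.0012]
ee_rot: [-0.049, -3.134, 0.002]
force: [0.5, -0.4, -0.9]
opening: 0.565
```

```bash
python3 -m handwheel '[{"dx":0,"dy":0,"dz":-0.8,"yaw":0,"claw":4},{"dx":0,"dy":0,"dz":-0.6,"yaw":0,"claw":4},{"dx":0,"dy":0,"dz":-0.1,"yaw":0,"claw":4},{"dx":0,"dy":0,"dz":0,"yaw":0,"claw":4}]'
```

```text
time_s: 14.2
eef_pos: [0.5288, 0.0596, -0.0128]
ee_rot: [0.05, 3.141, 0.0]
force: [0.1, -0.3, -1.6]
opening: 0.565
```

```bash
python3 -m handwheel '[{"dx":0,"dy":0,"dz":-0.2,"yaw":0,"claw":4},{"dx":0,"dy":0,"dz":-0.1,"yaw":0,"claw":4},{"dx":0,"dy":0,"dz":0,"yaw":0,"claw":4}]'
python3 - <<'E'
from h import *
from rig import arm
c=arm.capture("scene");np.savez("scene10.npz",**c)
cv2.imwrite("pics/scene10.png",cv2.resize(c["frame"][180:330,230:390,::-1],None,fx=4,fy=4))
W=cloud(c).reshape(-1,3);m=(abs(W[:,0]-.53)<.1)&(abs(W[:,1]-.06)<.03)&(W[:,2]<.05)
for a in np.arange(.43,.64,.02):
    k=m&(abs(W[:,0]-a)<.01)
    if k.sum(): print(a.round(2),k.sum(),np.percentile(W[k,2],[10,50,90]).round(4))
E
```

```text
time_s: 14.45
eef_pos: [0.5287, 0.0596, -0.0159]
ee_rot: [0.05, 3.141, 0.0]
force: [-0.2, -0.2, -2.0]
opening: 0.563
0.43 18 [-0.0021 -0.0002  0.0258]
0.45 108 [0.009  0.0235 0.0279]
0.47 87 [0.0103 0.0245 0.0276]
0.49 13 [0.0049 0.0087 0.016 ]
0.51 5 [0.0056 0.0066 0.0318]
0.53 11 [0.0403 0.0446 0.0499]
0.55 24 [0.0134 0.0244 0.0282]
0.57 106 [0.0173 0.0253 0.0285]
0.59 99 [0.0202 0.0249 0.0284]
0.61 97 [0.0208 0.025  0.0285]
0.63 53 [-0.0001  0.0222  0.0276]
```

View pics/scene10.png

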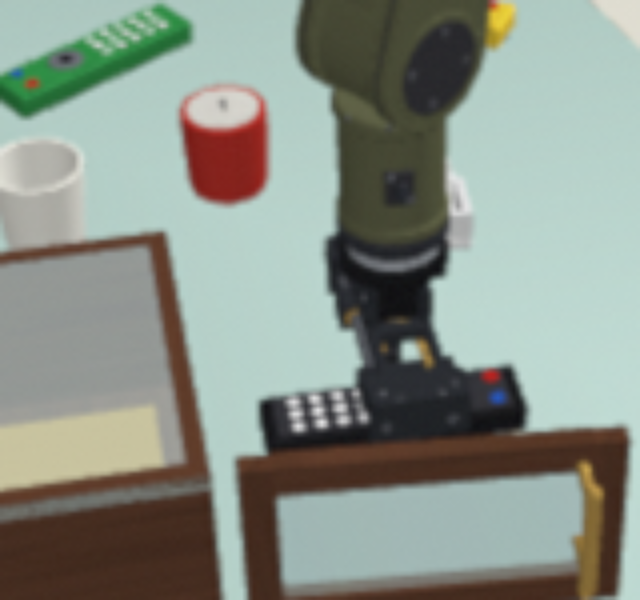

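The remote lies at table level, its top reading about 25 mm, lined up with the bay. I release and slide the open jaws back along it to regrip its rear end.

```bash
python3 -m handwheel '[{"dx":0,"dy":0,"dz":0,"yaw":0,"claw":6},{"dx":0,"dy":0,"dz":0,"yaw":0,"claw":8},{"dx":0,"dy":0,"dz":0,"yaw":0,"claw":8},{"dx":0,"dy":0,"dz":0,"yaw":0,"claw":8},{"dx":-1,"dy":0,"dz":0.2,"yaw":0,"claw":8},{"dx":-2,"dy":0.1,"dz":0,"yaw":0,"claw":8},{"dx":-2.5,"dy":0.1,"dz":0,"yaw":0,"claw":8},{"dx":-2,"dy":0,"dz":0,"yaw":0,"claw":8}]'
python3 -m handwheel '[{"dx":-0.3,"dy":0,"dz":0,"yaw":0,"claw":8},{"dx":0,"dy":0,"dz":0,"yaw":0,"claw":8}]'
python3 - <<'E'
from h import *
from rig import arm
for n in ("top","wrist"):
    c=arm.capture(n);np.savez(n+"11.npz",**c)
    f=c["frame"][:,:,::-1]
    if n=="top":
        f=cv2.resize(f[150:310,220:380],None,fx=3.7,fy=3.7)
        W=cloud(c).reshape(-1,3);m=(W[:,0]>.4)&(W[:,0]<.645)&(abs(W[:,1]-.06)<.04)&(W[:,2]<.034)&(W[:,2]>.016)
        print(m.sum(),W[m].min(0),W[m].max(0),cv2.minAreaRect((W[m][:,:2]*1000).astype(np.float32)))
    cv2.imwrite(f"pics/{n}11.png",f)
E
```

```text
time_s: 15.17
eef_pos: [0.4623, 0.0611, -0.013]
ee_rot: [-0.05, -3.132, 0.005]
force: [-0.7, -0.2, 0.3]
opening: 0.907
time_s: 15.33
eef_pos: [0.4632, 0.0611, -0.0129]
ee_rot: [-0.048, -3.137, 0.004]
force: [0.7, 0.7, -0.6]
opening: 0.91
539 [0.52086744 0.03426436 0.01610856] [0.62155589 0.08547027 0.0330278 ] ((571.9197387695312, 60.27070617675781), (49.925750732421875, 100.3860092163086), 87.82372283935547)
```

View pics/top11.png

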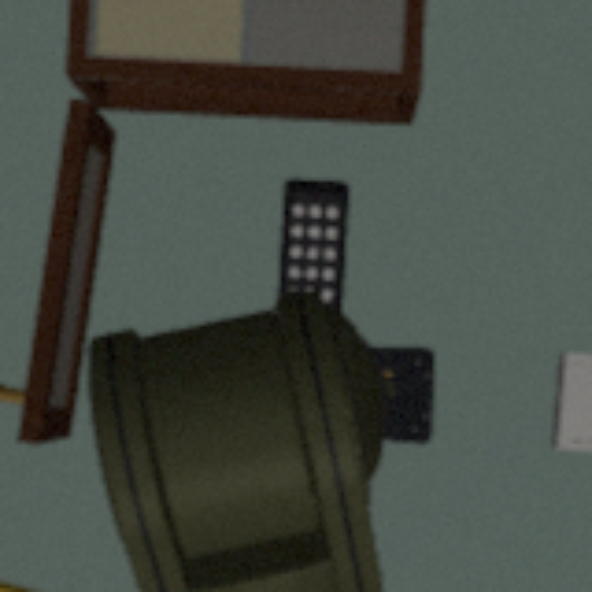

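View pics/wrist11.png

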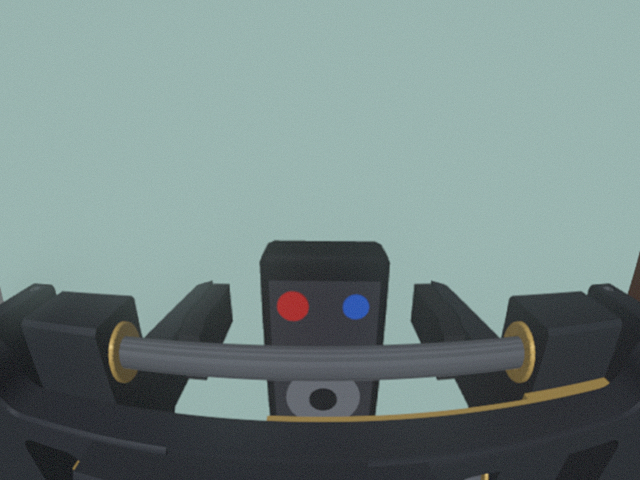

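```bash
python3 -m handwheel '[{"dx":-1,"dy":0,"dz":0,"yaw":0,"claw":8},{"dx":-0.9,"dy":0,"dz":0,"yaw":0,"claw":6},{"dx":0,"dy":0,"dz":0,"yaw":0,"claw":4},{"dx":0,"dy":0,"dz":0,"yaw":0,"claw":4},{"dx":0,"dy":0,"dz":0,"yaw":0,"claw":4},{"dx":0,"dy":0,"dz":0,"yaw":0,"claw":4},{"dx":0,"dy":0,"dz":0,"yaw":0,"claw":4},{"dx":0,"dy":0,"dz":0,"yaw":0,"claw":4}]' 50
python3 -m handwheel '[{"dx":0,"dy":0,"dz":0,"yaw":0,"claw":4},{"dx":0,"dy":0,"dz":0,"yaw":0,"claw":4},{"dx":0,"dy":0,"dz":0.5,"yaw":0,"claw":4},{"dx":0,"dy":0,"dz":1,"yaw":0,"claw":4},{"dx":0,"dy":0,"dz":1.5,"yaw":0,"claw":4},{"dx":0,"dy":0,"dz":1,"yaw":0,"claw":4},{"dx":0,"dy":0,"dz":0,"yaw":0,"claw":4}]' 50
python3 - <<'E'
from h import *
from rig import arm
for n in ("top","scene"):
    c=arm.capture(n);np.savez(n+"12.npz",**c)
    f=c["frame"][:,:,::-1]
    W=cloud(c).reshape(-1,3);m=(W[:,0]>.5)&(W[:,0]<.645)&(abs(W[:,1]-.06)<.04)&(W[:,2]<.1)&(W[:,2]>.025)
    for a in np.arange(.5,.64,.02):
        k=m&(abs(W[:,0]-a)<.01)
        if k.sum(): print(n,a.round(2),k.sum(),np.percentile(W[k,2],[10,50,90]).round(4))
    print(W[m].min(0),W[m].max(0),cv2.minAreaRect((W[m][:,:2]*1000).astype(np.float32)))
    if n=="scene": cv2.imwrite("pics/scene12.png",cv2.resize(f[180:330,230:390],None,fx=4,fy=4))
E
```

```text
time_s: 16.1
eef_pos: [0.4569, 0.061, -0.0118]
ee_rot: [-0.05, -3.135, 0.006]
force: [0.9, 0.2, -0.2]
opening: 0.564
time_s: 16.68
eef_pos: [0.4566, 0.0605, 0.0298]
ee_rot: [-0.052, -3.136, 0.006]
force: [0.6, 0.6, -1.2]
opening: 0.565
top 0.5 10 [0.0611 0.0656 0.068 ]
top 0.52 109 [0.0605 0.0647 0.0673]
top 0.54 130 [0.0607 0.0639 0.0677]
top 0.56 126 [0.0608 0.0645 0.0675]
top 0.58 125 [0.0605 0.0639 0.0673]
top 0.6 126 [0.0605 0.064  0.0678]
top 0.62 81 [0.0601 0.0635 0.0666]
[0.50256681 0.03419259 0.05663311] [0.62270707 0.08416657 0.07145058] ((562.97314453125, 59.729331970214844), (49.733787536621094, 119.38507080078125), 88.17321014404297)
scene 0.5 63 [0.0494 0.0634 0.0673]
scene 0.52 118 [0.0495 0.0632 0.0667]
scene 0.54 116 [0.0472 0.0625 0.066 ]
scene 0.56 118 [0.0485 0.0628 0.0655]
scene 0.58 119 [0.0479 0.0626 0.0665]
scene 0.6 122 [0.0464 0.0619 0.0659]
scene 0.62 111 [0.0462 0.0608 0.0648]
[0.50004503 0.03227087 0.03688293] [0.62774977 0.08952884 0.07068543] ((563.3453369140625, 60.856658935546875), (54.783084869384766, 127.73783111572266), 88.55589294433594)
```

View pics/scene12.png

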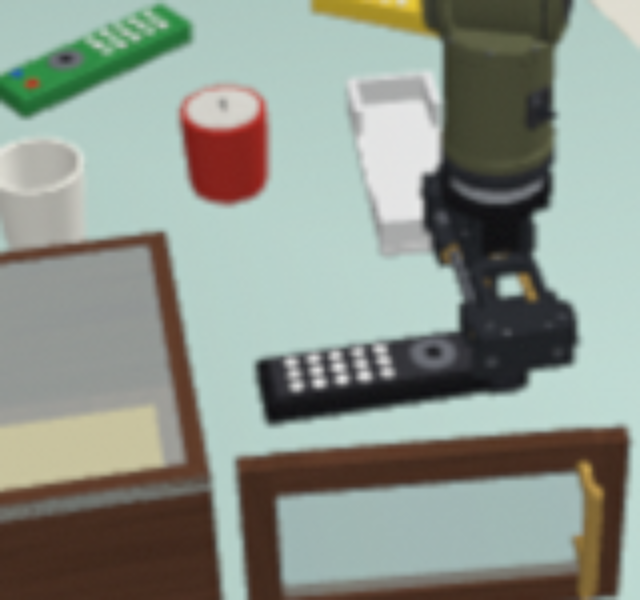

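The remote is gripped 25 mm from its rear end and level, with its underside about 40 mm up. I advance into the bay.

```bash
python3 -m handwheel '[{"dx":1,"dy":-0.1,"dz":-0.5,"yaw":0,"claw":4},{"dx":2,"dy":-0.1,"dz":-0.3,"yaw":0,"claw":4},{"dx":2,"dy":-0.1,"dz":0,"yaw":0,"claw":4},{"dx":2,"dy":-0.1,"dz":0,"yaw":0,"claw":4},{"dx":1.5,"dy":-0.1,"dz":0,"yaw":0,"claw":4},{"dx":0,"dy":0,"dz":0,"yaw":0,"claw":4}]' 50
python3 - <<'E'
from h import *
from rig import arm
for n in ("top","scene"):
    c=arm.capture(n);np.savez(n+"13.npz",**c)
    f=c["frame"][:,:,::-1]
    if n=="scene": cv2.imwrite("pics/scene13.png",cv2.resize(f[180:330,200:360],None,fx=4,fy=4))
    else:
        cv2.imwrite("pics/top13.png",cv2.resize(f[70:270,200:400],None,fx=3,fy=3))
        W=cloud(c).reshape(-1,3);m=(W[:,0]>.59)&(W[:,0]<.652)&(abs(W[:,1]-.06)<.05)&(W[:,2]<.1)&(W[:,2]>.025)
        print(m.sum(),np.median(W[m,2]),W[m].min(0),W[m].max(0))
E
```

```text
time_s: 17.28
eef_pos: [0.5444, 0.0552, 0.0192]
ee_rot: [-0.055, -3.137, 0.005]
force: [0.3, -0.3, -2.1]
opening: 0.561
111 0.05383093303713185 [0.62362747 0.0296426  0.04561719] [0.65197223 0.07765665 0.06020452]
```

View pics/scene13.png

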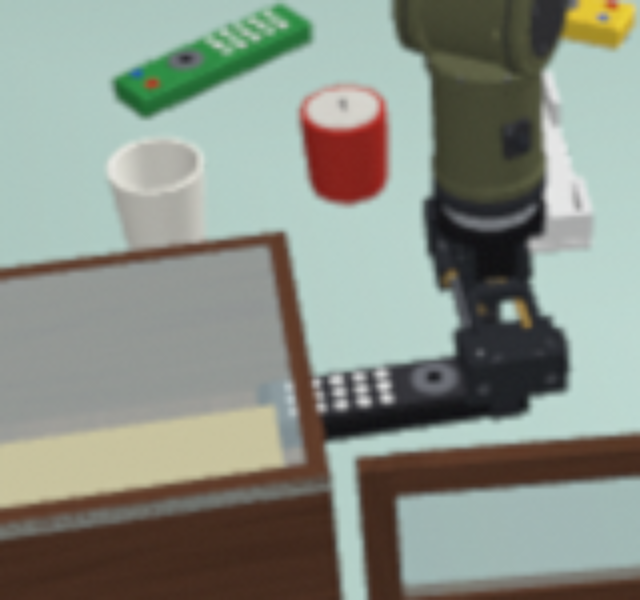

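View pics/top13.png

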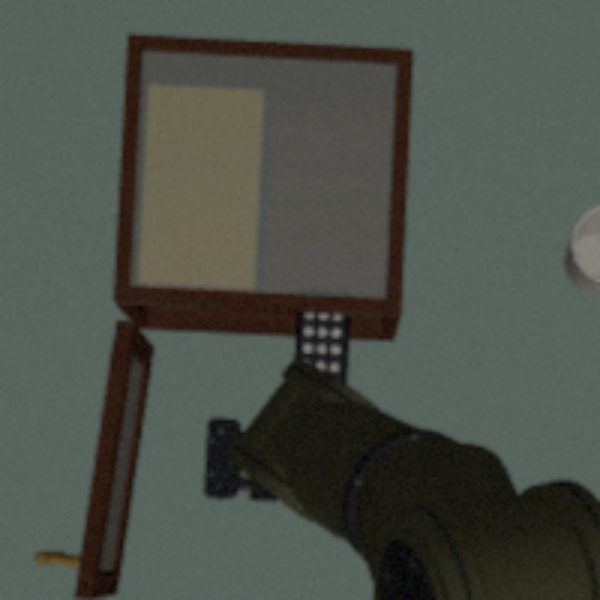

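```bash
python3 -m handwheel '[{"dx":1.5,"dy":0,"dz":0,"yaw":0,"claw":4},{"dx":2,"dy":-0.1,"dz":0,"yaw":0,"claw":4},{"dx":2,"dy":-0.1,"dz":0,"yaw":0,"claw":4},{"dx":1.5,"dy":0,"dz":0,"yaw":0,"claw":4},{"dx":0.8,"dy":0,"dz":0,"yaw":0,"claw":4},{"dx":0.4,"dy":0,"dz":0,"yaw":0,"claw":4},{"dx":0,"dy":0,"dz":0,"yaw":0,"claw":4}]' 50
python3 - <<'E'
from h import *
from rig import arm
for n in ("top","scene"):
    c=arm.capture(n);np.savez(n+"14.npz",**c)
    f=c["frame"][:,:,::-1]
    if n=="scene": cv2.imwrite("pics/scene14.png",cv2.resize(f[180:330,200:360],None,fx=4,fy=4))
    else: cv2.imwrite("pics/top14.png",cv2.resize(f[70:270,200:400],None,fx=3,fy=3))
E
```

```text
time_s: 17.97
eef_pos: [0.6222, 0.054, 0.0195]
ee_rot: [-0.048, -3.133, 0.008]
force: [-0.7, 0.7, -1.8]
opening: 0.559
```

View pics/scene14.png

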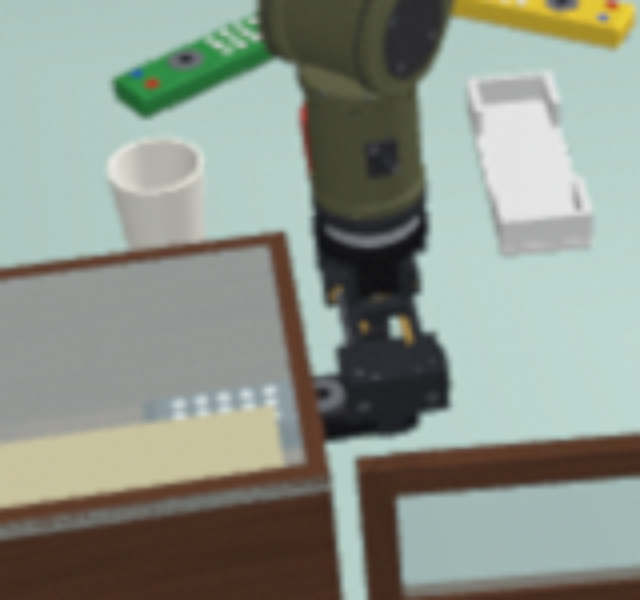

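View pics/top14.png

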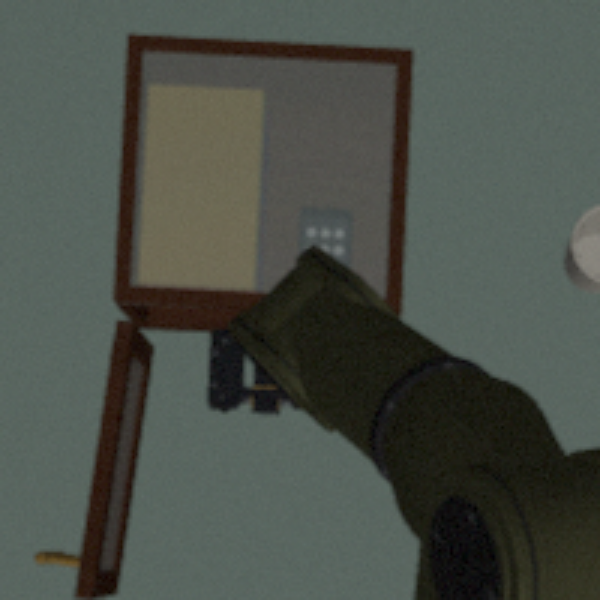

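```bash
python3 - <<'E'
from h import *
c=load("scene14.npz");W=cloud(c);im=c["frame"]
m=(im.max(2)<75)&(W[...,0]>.55)&(W[...,0]<.70)&(W[...,1]>-.05)&(W[...,1]<.17)&(W[...,2]>.02)&(W[...,2]<.26)
w=W[m]
for z in np.arange(.03,.26,.015):
    k=abs(w[:,2]-z)<.0075
    if k.sum()>3: print(z.round(3),k.sum(),np.percentile(w[k,0],[2,98]).round(4),np.percentile(w[k,1],[2,98]).round(3))
E
```

```text
0.045 61 [0.6089 0.6705] [0.069 0.094]
0.06 42 [0.6139 0.6704] [0.038 0.097]
0.075 10 [0.6179 0.6309] [0.022 0.032]
0.09 15 [0.6159 0.6284] [0.022 0.03 ]
0.105 59 [0.5985 0.6592] [-0.024  0.144]
0.12 132 [0.5962 0.6586] [-0.024  0.147]
0.135 159 [0.5966 0.6587] [0.025 0.151]
0.15 350 [0.5985 0.6578] [0.053 0.15 ]
0.165 68 [0.6013 0.6435] [0.064 0.075]
0.18 21 [0.6064 0.6578] [0.038 0.077]
0.195 101 [0.5951 0.6598] [0.055 0.095]
0.21 52 [0.5921 0.661 ] [0.052 0.097]
0.225 102 [0.5947 0.6601] [0.065 0.096]
0.24 81 [0.5963 0.66  ] [0.06  0.096]
0.255 90 [0.6087 0.6602] [0.06  0.094]
```

The gripper body's front face is at x≈0.659 and the carcass front at about 0.6725. I advance 9 mm more, then lower the remote onto the floor.

```bash
python3 -m handwheel '[{"dx":0.6,"dy":0,"dz":0,"yaw":0,"claw":4},{"dx":0.4,"dy":0,"dz":-0.3,"yaw":0,"claw":4},{"dx":0,"dy":0,"dz":-0.4,"yaw":0,"claw":4},{"dx":0,"dy":0,"dz":-0.2,"yaw":0,"claw":4},{"dx":0,"dy":0,"dz":0,"yaw":0,"claw":4}]' 50
```

```text
time_s: 18.48
eef_pos: [0.6325, 0.0536, 0.0103]
ee_rot: [-0.05, -3.133, 0.007]
force: [-0.7, 0.1, -1.8]
opening: 0.564
```

```bash
python3 -m handwheel '[{"dx":0,"dy":0,"dz":-0.1,"yaw":0,"claw":4},{"dx":0,"dy":0,"dz":-0.1,"yaw":0,"claw":4},{"dx":0,"dy":0,"dz":0,"yaw":0,"claw":4}]' 50
```

```text
time_s: 18.73
eef_pos: [0.6331, 0.0539, 0.0091]
ee_rot: [-0.05, -3.134, 0.006]
force: [-0.1, 0.8, -2.6]
opening: 0.564
```

```bash
python3 -m handwheel '[{"dx":0,"dy":0,"dz":-0.2,"yaw":0,"claw":4},{"dx":0,"dy":0,"dz":0,"yaw":0,"claw":4},{"dx":0,"dy":0,"dz":0,"yaw":0,"claw":5.2},{"dx":0,"dy":0,"dz":0,"yaw":0,"claw":6},{"dx":0,"dy":0,"dz":0,"yaw":0,"claw":7.5},{"dx":0,"dy":0,"dz":0,"yaw":0,"claw":7.5},{"dx":0,"dy":0,"dz":0,"yaw":0,"claw":7.5},{"dx":0,"dy":0,"dz":0,"yaw":0,"claw":7.5}]' 50
python3 - <<'E'
from h import *
from rig import arm
for n in ("scene","wrist"):
    c=arm.capture(n);np.savez(n+"15.npz",**c)
    f=c["frame"][:,:,::-1]
    if n=="scene": f=cv2.resize(f[180:330,200:360],None,fx=4,fy=4)
    cv2.imwrite(f"pics/{n}15.png",f)
E
```

```text
time_s: 19.4
eef_pos: [0.6335, 0.0539, 0.0074]
ee_rot: [-0.05, -3.135, 0.006]
force: [-0.6, -0.0, 0.0]
opening: 0.85
```

View pics/scene15.png

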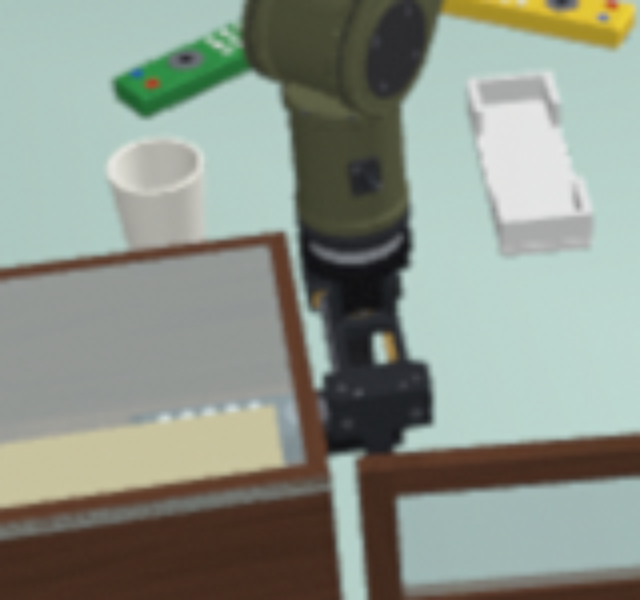

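View pics/wrist15.png

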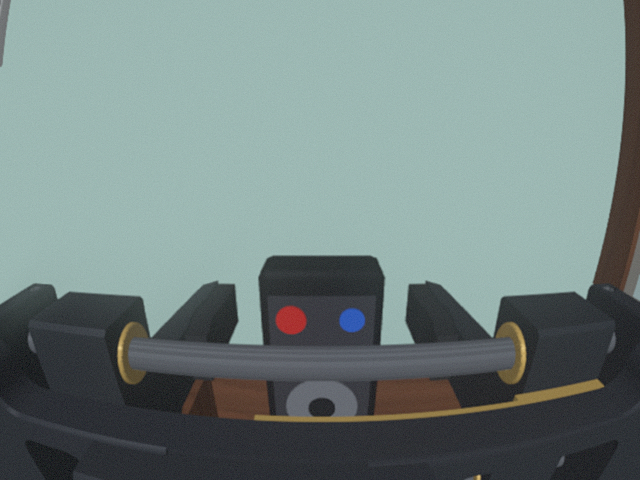

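The remote is down on the floor, with its rear end sticking out of the mouth. I back off, narrow the fingers and push its end in as far as the gripper body allows.

```bash
python3 -m handwheel '[{"dx":-1,"dy":0,"dz":0,"yaw":0,"claw":7.5},{"dx":-2,"dy":0.1,"dz":0,"yaw":0,"claw":7.5},{"dx":-2.2,"dy":0.1,"dz":0,"yaw":0,"claw":7.5},{"dx":-0.8,"dy":0,"dz":0,"yaw":0,"claw":5},{"dx":0,"dy":0,"dz":-0.7,"yaw":0,"claw":2},{"dx":0,"dy":0,"dz":0,"yaw":0,"claw":2},{"dx":0,"dy":0,"dz":0,"yaw":0,"claw":2},{"dx":0,"dy":0,"dz":0,"yaw":0,"claw":2}]' 20
python3 -m handwheel '[{"dx":0,"dy":0,"dz":0,"yaw":0,"claw":2},{"dx":0,"dy":0,"dz":0,"yaw":0,"claw":2}]' 20
python3 - <<'E'
from h import *
from rig import arm
for n in ("top","wrist"):
    c=arm.capture(n);np.savez(n+"16.npz",**c)
    f=c["frame"][:,:,::-1]
    if n=="top":
        W=cloud(c).reshape(-1,3);m=(W[:,0]>.595)&(W[:,0]<.655)&(abs(W[:,1]-.056)<.05)&(W[:,2]<.06)&(W[:,2]>.03)
        w=W[m];print(m.sum(),w.min(0),w.max(0),np.median(w[:,2]))
        f=cv2.resize(f[70:270,200:400],None,fx=3,fy=3)
    cv2.imwrite(f"pics/{n}16.png",f)
E
```

```text
time_s: 20.17
eef_pos: [0.5745, 0.0559, 0.0001]
ee_rot: [-0.051, -3.136, 0.006]
force: [-0.4, 0.3, -0.0]
opening: 0.499
time_s: 20.33
eef_pos: [0.574, 0.0559, 0.0002]
ee_rot: [-0.051, -3.135, 0.006]
force: [0.2, 0.7, 0.3]
opening: 0.343Traceback (most recent call last):
  File "<stdin>", line 8, in <module>
    return umr_minimum(a, axis, None, out, keepdims, initial, where)
ValueError: zero-size array to reduction operation minimum which has no identity
```

```bash
python3 -m handwheel '[{"dx":0.5,"dy":0,"dz":0,"yaw":0,"claw":2},{"dx":0.8,"dy":-0.1,"dz":0,"yaw":0,"claw":2},{"dx":0.8,"dy":0,"dz":0,"yaw":0,"claw":2},{"dx":1,"dy":0,"dz":0,"yaw":0,"claw":2},{"dx":1,"dy":-0.1,"dz":0,"yaw":0,"claw":2},{"dx":1,"dy":0,"dz":0,"yaw":0,"claw":2},{"dx":0.6,"dy":0,"dz":0,"yaw":0,"claw":2},{"dx":0.4,"dy":0,"dz":0,"yaw":0,"claw":2}]' 20
python3 - <<'E'
from h import *
from rig import arm
for n in ("scene","wrist","top"):
    c=arm.capture(n);np.savez(n+"16.npz",**c)
    f=c["frame"][:,:,::-1]
    if n=="scene": f=cv2.resize(f[180:330,200:360],None,fx=4,fy=4)
    if n=="top": f=cv2.resize(f[70:270,200:400],None,fx=3,fy=3)
    cv2.imwrite(f"pics/{n}16.png",f)
E
```

```text
time_s: 21.05
eef_pos: [0.6352, 0.0536, 0.0002]
ee_rot: [-0.052, -3.135, 0.006]
force: [-2.2, -0.3, 1.0]
opening: 0.228
```

View pics/scene16.png

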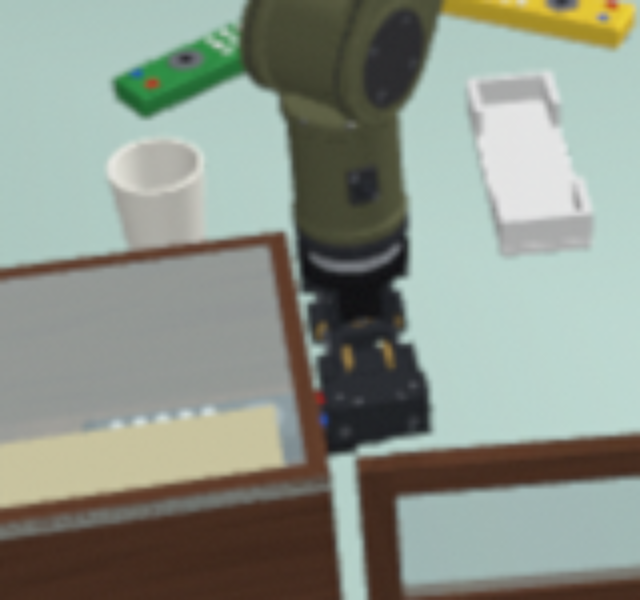

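View pics/wrist16.png

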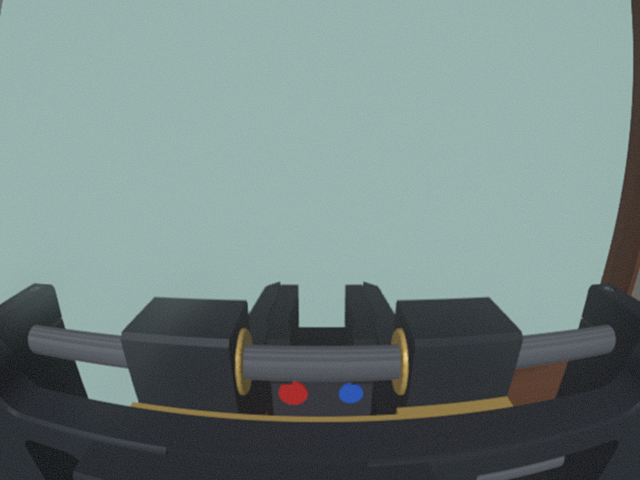

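View pics/top16.png

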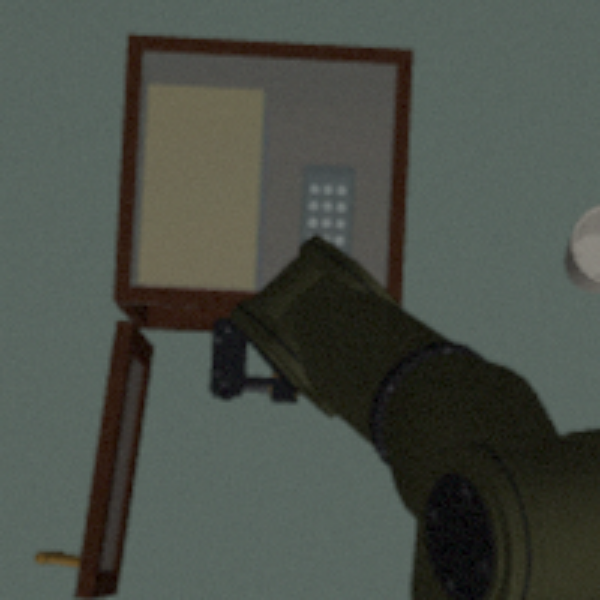

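The remote is pushed in straight, with the red and blue buttons at the mouth and about 30 mm still proud. I will move it the rest of the way with the door itself. First I back away, rise and measure the handle.

```bash
python3 -m handwheel '[{"dx":-1,"dy":0,"dz":0,"yaw":0,"claw":2},{"dx":-3,"dy":0,"dz":0,"yaw":0,"claw":3},{"dx":-3,"dy":0,"dz":1,"yaw":0,"claw":5},{"dx":-3,"dy":0,"dz":3,"yaw":0,"claw":7},{"dx":-1,"dy":0,"dz":4,"yaw":0,"claw":7},{"dx":0,"dy":0,"dz":4,"yaw":-0.05,"claw":7},{"dx":0,"dy":1.5,"dz":4,"yaw":-0.1,"claw":7},{"dx":0,"dy":2,"dz":1,"yaw":-0.1,"claw":7}]' 20
python3 - <<'E'
from h import *
from rig import arm
np.set_printoptions(precision=4,suppress=True)
for n in ("top","scene"):
    c=arm.capture(n);np.savez(n+"17.npz",**c)
    f=c["frame"][:,:,::-1]
    if n=="top": f=cv2.resize(f[70:270,200:400],None,fx=3,fy=3)
    else: f=cv2.resize(f[180:330,200:360],None,fx=4,fy=4)
    cv2.imwrite(f"pics/{n}17.png",f)
    W=cloud(c).reshape(-1,3)
    m=(W[:,0]>.42)&(W[:,0]<.49)&(W[:,1]>.262)&(W[:,1]<.32)&(W[:,2]>.11)&(W[:,2]<.155)
    w=W[m];w=w[np.argsort(w[:,1])];print(n,len(w));print(w[::max(1,len(w)//10)])
    m=(W[:,2]>.138)&(W[:,2]<.155)&(W[:,0]>.42)&(W[:,0]<.66)&(W[:,1]>.2)&(W[:,1]<.262);w=W[m]
    print(cv2.minAreaRect((w[:,:2]*1000).astype(np.float32)))
E
```

```text
time_s: 21.87
eef_pos: [0.527, 0.088, 0.1739]
ee_rot: [0.454, 3.108, -0.002]
force: [0.5, 1.1, -0.1]
opening: 0.737
top 51
[[0.4496 0.262  0.1323]
 [0.4495 0.2656 0.127 ]
 [0.4495 0.2699 0.1317]
 [0.4546 0.2753 0.1317]
 [0.4519 0.2784 0.1288]
 [0.4571 0.283  0.1324]
 [0.4544 0.2862 0.129 ]
 [0.457  0.289  0.1411]
 [0.4544 0.2911 0.1428]
 [0.4518 0.2944 0.1392]
 [0.4517 0.2974 0.1374]]
((540.3187866210938, 239.42608642578125), (16.862442016601562, 240.0264129638672), 82.62879180908203)
scene 77
[[0.4296 0.2622 0.1252]
 [0.4323 0.2629 0.1231]
 [0.4555 0.2701 0.1284]
 [0.4599 0.2756 0.1312]
 [0.4645 0.2913 0.127 ]
 [0.4605 0.2925 0.1408]
 [0.4646 0.2933 0.1152]
 [0.4572 0.2942 0.1144]
 [0.4579 0.2952 0.1225]
 [0.4583 0.2958 0.1265]
 [0.4632 0.2966 0.1182]]
((543.0240478515625, 239.0608673095703), (22.702545166015625, 237.4065399169922), 82.74480438232422)
```

View pics/top17.png

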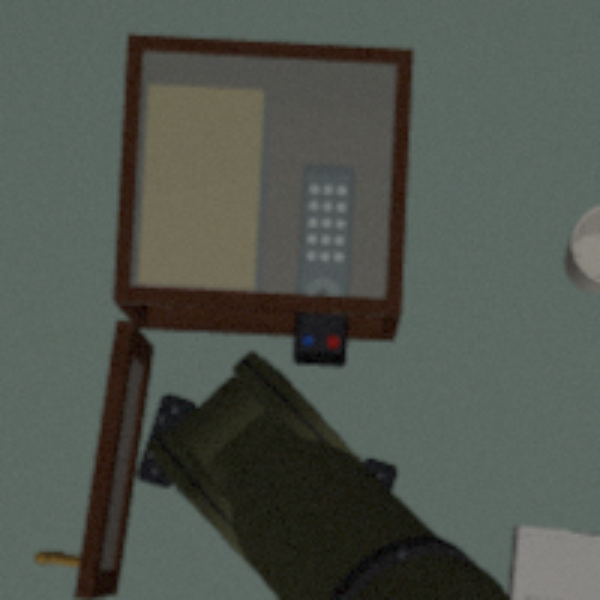

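View pics/scene17.png

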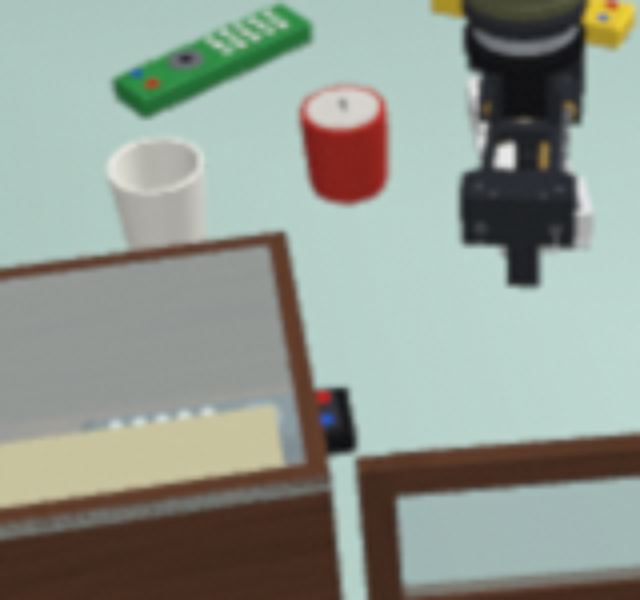

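The remote lies in line, its rear end proud at (320,338) in the crop. The handle axis is near (0.456, 0.293), which agrees with a door angle of about 1.67 rad. I move over it.

```bash
python3 -m handwheel '[{"dx":-0.5,"dy":1.4,"dz":0,"yaw":-0.1,"claw":6},{"dx":-0.5,"dy":1.4,"dz":0,"yaw":-0.1,"claw":6},{"dx":-0.5,"dy":1.4,"dz":0,"yaw":-0.1,"claw":6},{"dx":-0.5,"dy":1.5,"dz":0,"yaw":-0.1,"claw":6},{"dx":-0.5,"dy":1.5,"dz":0,"yaw":-0.1,"claw":6},{"dx":-0.5,"dy":1.5,"dz":0,"yaw":-0.1,"claw":6},{"dx":-0.5,"dy":1.5,"dz":0,"yaw":-0.1,"claw":6},{"dx":-0.5,"dy":1.5,"dz":0,"yaw":-0.1,"claw":6}]' 20
python3 -m handwheel '[{"dx":-0.5,"dy":1.5,"dz":0,"yaw":-0.1,"claw":6},{"dx":-0.5,"dy":1.5,"dz":0,"yaw":-0.1,"claw":6},{"dx":-0.5,"dy":1.5,"dz":0,"yaw":-0.1,"claw":6},{"dx":-0.5,"dy":1.5,"dz":0,"yaw":-0.1,"claw":6},{"dx":-0.5,"dy":1.4,"dz":0,"yaw":-0.1,"claw":6},{"dx":-0.4,"dy":1.2,"dz":0,"yaw":-0.1,"claw":6},{"dx":0,"dy":0,"dz":0,"yaw":0,"claw":6}]' 20
```

```text
time_s: 22.63
eef_pos: [0.4838, 0.2048, 0.1675]
ee_rot: [-1.618, -2.683, 0.005]
force: [0.5, -0.6, 0.3]
opening: 0.68
time_s: 23.22
eef_pos: [0.454, 0.2936, 0.1677]
ee_rot: [-2.331, -2.093, -0.001]
force: [0.2, 0.5, -0.6]
opening: 0.686
```

```bash
python3 -m handwheel '[{"dx":0.2,"dy":0,"dz":-1.5,"yaw":0,"claw":6},{"dx":0,"dy":0,"dz":-1,"yaw":0,"claw":6},{"dx":0,"dy":0,"dz":0,"yaw":0,"claw":6}]' 20
python3 - <<'E'
from h import *
from rig import arm
for n in ("wrist","scene"):
    c=arm.capture(n);np.savez(n+"18.npz",**c)
    f=c["frame"][:,:,::-1]
    if n=="scene": f=cv2.resize(f[220:370,260:420],None,fx=4,fy=4)
    cv2.imwrite(f"pics/{n}18.png",f)
E
```

```text
time_s: 23.47
eef_pos: [0.4567, 0.2889, 0.1413]
ee_rot: [-2.335, -2.092, 0.006]
force: [-0.1, -1.2, -0.0]
opening: 0.682
```

View pics/wrist18.png

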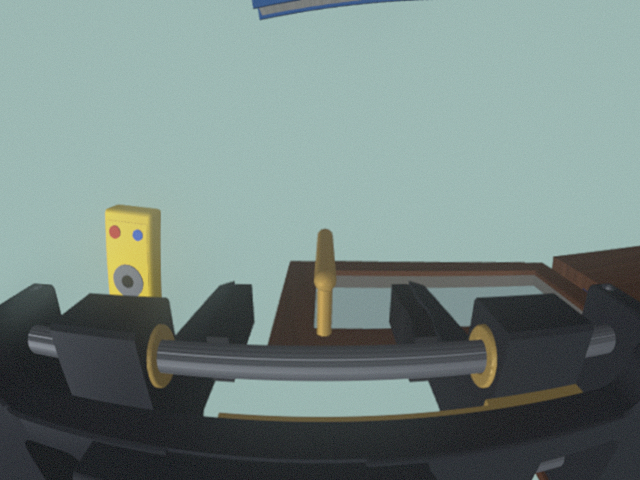

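View pics/scene18.png

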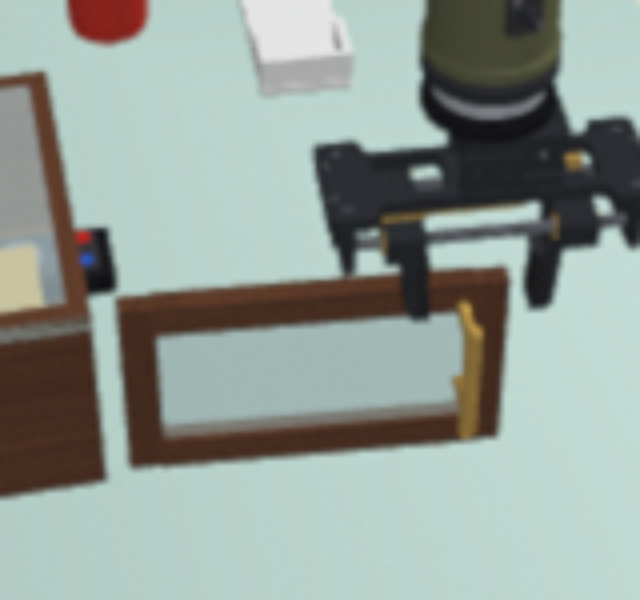

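The bar sits between the open jaws, at (325,280) in the wrist view. I descend to a full-depth grip.

```bash
python3 -m handwheel '[{"dx":0,"dy":0.3,"dz":-2,"yaw":0,"claw":6},{"dx":0,"dy":0,"dz":-2.5,"yaw":0,"claw":6},{"dx":0,"dy":0,"dz":-1.7,"yaw":0,"claw":6},{"dx":0,"dy":0,"dz":0,"yaw":0,"claw":3},{"dx":0,"dy":0,"dz":0,"yaw":0,"claw":0.4},{"dx":0,"dy":0,"dz":0,"yaw":0,"claw":0.4},{"dx":0,"dy":0,"dz":0,"yaw":0,"claw":0.4},{"dx":0,"dy":0,"dz":0,"yaw":0,"claw":0.4}]' 30
python3 -m handwheel '[{"dx":0,"dy":0,"dz":0,"yaw":0,"claw":0.4},{"dx":0,"dy":0,"dz":0,"yaw":0,"claw":0.4},{"dx":0,"dy":0,"dz":0,"yaw":0,"claw":0.4},{"dx":0,"dy":0,"dz":0,"yaw":0,"claw":0.4}]' 30
```

```text
time_s: 24.23
eef_pos: [0.4586, 0.2949, 0.0829]
ee_rot: [-2.336, -2.09, -0.007]
force: [-0.6, -0.6, 0.6]
opening: 0.327
time_s: 24.57
eef_pos: [0.459, 0.2945, 0.0822]
ee_rot: [-2.337, -2.09, -0.006]
force: [2.0, -0.3, 2.8]
opening: 0.113
```

The opening reads 10 mm, which fits the 11 mm bar. I swing the door shut along the arc.

```bash
python3 -m handwheel '[{"dx":-0.4,"dy":-1.4,"dz":0,"yaw":0.07,"claw":0.4},{"dx":-0.3,"dy":-1.5,"dz":0,"yaw":0.07,"claw":0.4},{"dx":-0.2,"dy":-1.5,"dz":0,"yaw":0.07,"claw":0.4},{"dx":-0.1,"dy":-1.5,"dz":0,"yaw":0.07,"claw":0.4},{"dx":0,"dy":-1.5,"dz":0,"yaw":0.07,"claw":0.4},{"dx":0.1,"dy":-1.5,"dz":0,"yaw":0.07,"claw":0.4},{"dx":0.2,"dy":-1.5,"dz":0,"yaw":0.07,"claw":0.4},{"dx":0.3,"dy":-1.5,"dz":0,"yaw":0.07,"claw":0.4}]'
```

```text
time_s: 25.23
eef_pos: [0.4556, 0.176, 0.0822]
ee_rot: [-1.663, -2.658, -0.006]
force: [4.4, 2.1, -0.3]
opening: 0.113
```

```bash
python3 -m handwheel '[{"dx":0.4,"dy":-1.4,"dz":0,"yaw":0.07,"claw":0.4},{"dx":0.5,"dy":-1.4,"dz":0,"yaw":0.07,"claw":0.4},{"dx":0.6,"dy":-1.4,"dz":0,"yaw":0.07,"claw":0.4},{"dx":0.7,"dy":-1.3,"dz":0,"yaw":0.07,"claw":0.4},{"dx":0.8,"dy":-1.3,"dz":0,"yaw":0.07,"claw":0.4},{"dx":0.9,"dy":-1.2,"dz":0,"yaw":0.07,"claw":0.4},{"dx":1,"dy":-1.1,"dz":0,"yaw":0.07,"claw":0.4},{"dx":1.1,"dy":-1.1,"dz":0,"yaw":0.07,"claw":0.4}]'
```

```text
time_s: 25.9
eef_pos: [0.5145, 0.0734, 0.0822]
ee_rot: [-0.864, -3.013, 0.002]
force: [0.3, 2.5, 1.5]
opening: 0.113
```

```bash
python3 -m handwheel '[{"dx":1.1,"dy":-1,"dz":0,"yaw":0.07,"claw":0.4},{"dx":1.2,"dy":-0.9,"dz":0,"yaw":0.07,"claw":0.4},{"dx":1.3,"dy":-0.8,"dz":0,"yaw":0.07,"claw":0.4},{"dx":1,"dy":-0.6,"dz":0,"yaw":0.05,"claw":0.4},{"dx":0,"dy":0,"dz":0,"yaw":0,"claw":0.4}]'
python3 - <<'E'
from h import *
from rig import arm
c=arm.capture("scene");cv2.imwrite("pics/scene19.png",cv2.resize(c["frame"][200:350,180:340,::-1],None,fx=4,fy=4))
c=arm.capture("top");cv2.imwrite("pics/top19.png",cv2.resize(c["frame"][70:230,220:380,::-1],None,fx=3.7,fy=3.7))
E
```

```text
time_s: 26.32
eef_pos: [0.5625, 0.0381, 0.0821]
ee_rot: [-0.476, -3.101, 0.006]
force: [0.6, -1.6, 7.9]
opening: 0.117
```

View pics/scene19.png

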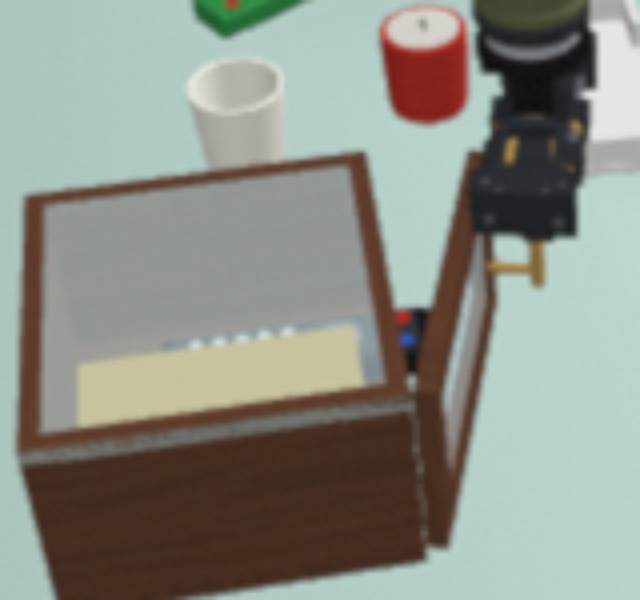

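View pics/top19.png

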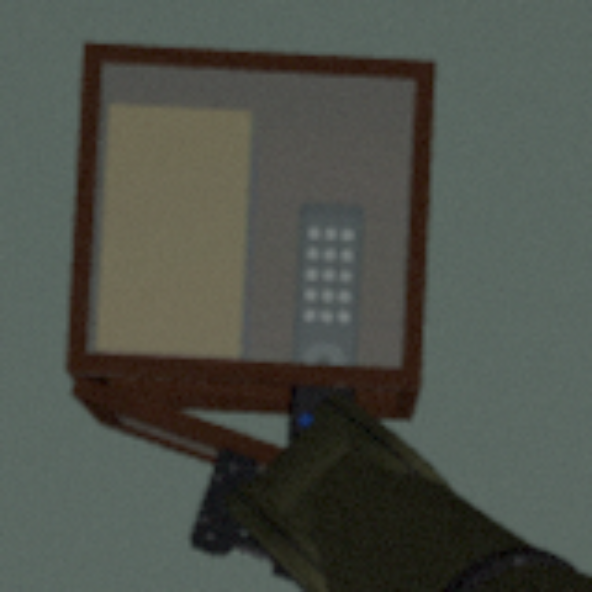

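The door is just about to meet the end of the remote. I continue slowly and watch the force.

```bash
python3 -m handwheel '[{"dx":0.7,"dy":-0.3,"dz":0,"yaw":0.035,"claw":0.4},{"dx":0.7,"dy":-0.3,"dz":0,"yaw":0.035,"claw":0.4},{"dx":0.7,"dy":-0.3,"dz":0,"yaw":0.035,"claw":0.4},{"dx":0.7,"dy":-0.3,"dz":0,"yaw":0.035,"claw":0.4}]'
python3 -m handwheel '[{"dx":0.7,"dy":-0.2,"dz":0,"yaw":0.035,"claw":0.4},{"dx":0.7,"dy":-0.2,"dz":0,"yaw":0.035,"claw":0.4},{"dx":0.7,"dy":-0.2,"dz":0,"yaw":0.035,"claw":0.4},{"dx":0,"dy":0,"dz":0,"yaw":0,"claw":0.4}]'
python3 - <<'E'
from h import *
from rig import arm
c=arm.capture("scene");cv2.imwrite("pics/scene20.png",cv2.resize(c["frame"][200:350,180:340,::-1],None,fx=4,fy=4))
c=arm.capture("top");cv2.imwrite("pics/top20.png",cv2.resize(c["frame"][70:230,220:380,::-1],None,fx=3.7,fy=3.7))
E
```

```text
time_s: 26.75
eef_pos: [0.5872, 0.0264, 0.0822]
ee_rot: [-0.253, -3.123, 0.012]
force: [-1.2, -2.7, 6.4]
opening: 0.11
time_s: 27.08
eef_pos: [0.6098, 0.019, 0.0822]
ee_rot: [-0.093, -3.134, 0.014]
force: [-1.4, -5.6, 8.1]
opening: 0.113
```

View pics/scene20.png

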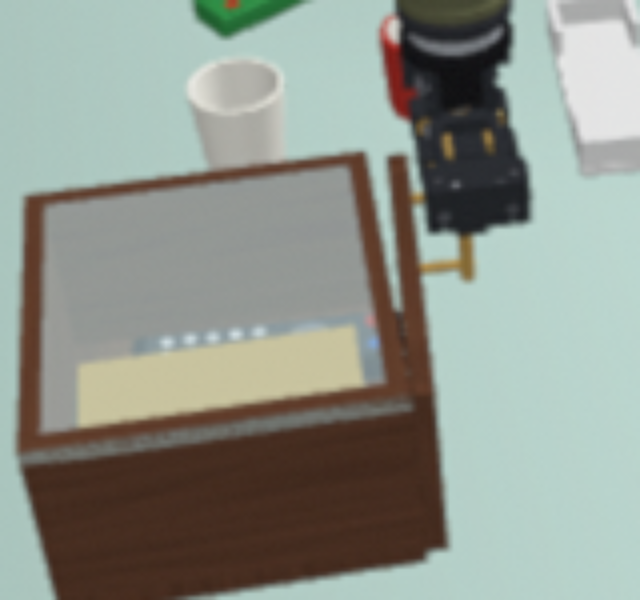

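View pics/top20.png

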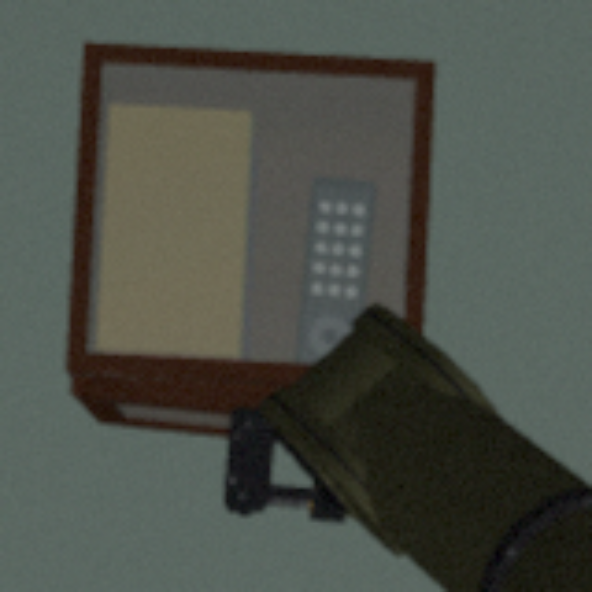

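The remote slides in ahead of the door. I push the last centimetre until the force rises.

```bash
python3 -m handwheel '[{"dx":0.5,"dy":0,"dz":0,"yaw":0.02,"claw":0.4},{"dx":0.4,"dy":0,"dz":0,"yaw":0.02,"claw":0.4},{"dx":0.3,"dy":0,"dz":0,"yaw":0.01,"claw":0.4},{"dx":0,"dy":0,"dz":0,"yaw":0,"claw":0.4}]'
```

```text
time_s: 27.52
eef_pos: [0.6207, 0.0162, 0.0822]
ee_rot: [-0.017, -3.133, 0.021]
force: [-2.2, -10.2, 8.4]
opening: 0.114
```

```bash
python3 -m handwheel '[{"dx":0.3,"dy":0,"dz":0,"yaw":0,"claw":0.4},{"dx":0.2,"dy":0,"dz":0,"yaw":0,"claw":0.4},{"dx":0,"dy":0,"dz":0,"yaw":0,"claw":0.4}]'
```

```text
time_s: 27.77
eef_pos: [0.6212, 0.016, 0.0821]
ee_rot: [-0.017, -3.125, 0.025]
force: [-11.1, -10.4, 17.5]
opening: 0.114
```

The x motion has stopped at 0.621, where I expect the shut handle, and the force is rising. One small extra press, then I release and look.

```bash
python3 -m handwheel '[{"dx":0.2,"dy":0.2,"dz":0,"yaw":0,"claw":0.4},{"dx":0,"dy":0,"dz":0,"yaw":0,"claw":0.4},{"dx":0,"dy":0,"dz":0,"yaw":0,"claw":2},{"dx":-0.2,"dy":0,"dz":0,"yaw":0,"claw":4},{"dx":-0.2,"dy":0,"dz":0,"yaw":0,"claw":4},{"dx":0,"dy":0,"dz":0,"yaw":0,"claw":4}]'
python3 -m handwheel '[{"dx":0,"dy":0,"dz":0,"yaw":0,"claw":5},{"dx":0,"dy":0,"dz":1,"yaw":0,"claw":5},{"dx":0,"dy":0,"dz":3,"yaw":0,"claw":5},{"dx":0,"dy":0,"dz":3,"yaw":0,"claw":5},{"dx":-2,"dy":0,"dz":2,"yaw":0,"claw":5},{"dx":-4,"dy":0,"dz":0,"yaw":0,"claw":5},{"dx":-4,"dy":0,"dz":0,"yaw":0,"claw":5},{"dx":-4,"dy":0,"dz":0,"yaw":0,"claw":5}]'
python3 - <<'E'
from h import *
from rig import arm
c=arm.capture("scene");np.savez("scene21.npz",**c);cv2.imwrite("pics/scene21.png",cv2.resize(c["frame"][200:350,180:340,::-1],None,fx=4,fy=4))
c=arm.capture("top");np.savez("top21.npz",**c);cv2.imwrite("pics/top21.png",cv2.resize(c["frame"][70:230,220:380,::-1],None,fx=3.7,fy=3.7))
W=cloud(c);w=W[75:215,225:350].reshape(-1,3);w=w[~np.isnan(w[:,0])];w=w[(w[:,2]>.138)&(w[:,2]<.158)]
ys=np.arange(0.03,.215,.005);fr=np.array([w[abs(w[:,1]-y)<.0025][:,0].min() for y in ys]);print(np.polyfit(ys,fr,1),fr.round(4))
E
```

```text
time_s: 28.27
eef_pos: [0.6233, 0.0255, 0.0816]
ee_rot: [-0.01, -3.135, 0.005]
force: [-0.2, -0.3, 0.3]
opening: 0.389
time_s: 28.93
eef_pos: [0.4829, 0.0251, 0.1728]
ee_rot: [-0.011, -3.137, 0.005]
force: [-0.2, 0.3, -0.5]
opening: 0.568
[0.02879452 0.65628432] [0.6572 0.6576 0.657  0.6573 0.6577 0.6574 0.6575 0.6591 0.6585 0.6587
 0.6588 0.6587 0.6587 0.659  0.6594 0.6585 0.6593 0.6602 0.659  0.6607
 0.6601 0.6602 0.6603 0.6601 0.661  0.6609 0.6606 0.6607 0.6616 0.6616
 0.6616 0.6622 0.6614 0.6616 0.6623 0.6621 0.6618]
```

View pics/scene21.png

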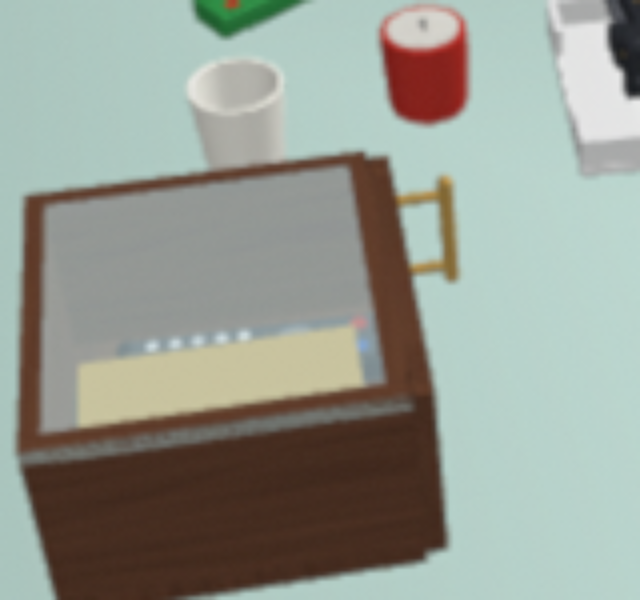

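View pics/top21.png

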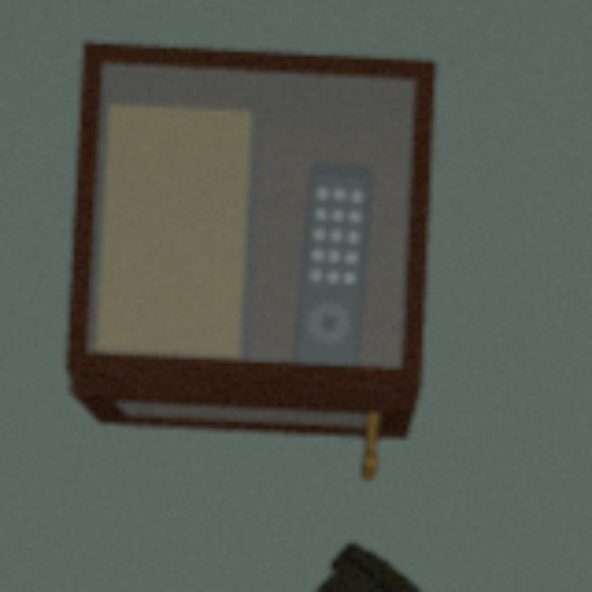

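Door edge slope is 0.0288, against 0.028–0.030 for the cabinet, and no gap shows, so the door is shut. The remote lies flat inside. One last check that the bystanders haven't moved, then I hand in.

```bash
python3 - <<'E'
from h import *
from rig import arm
a=load("top0.npz");b=load("top21.npz");A=cloud(a);B=cloud(b)
for n,(r0,r1,c0,c1,lo,hi) in dict(book=(195,275,105,168,.02,.045),cup=(130,172,380,425,.06,.1),jar=(190,228,400,440,.06,.1)).items():
    for W in (A,B):
        w=W[r0:r1,c0:c1].reshape(-1,3);w=w[(w[:,2]>lo)&(w[:,2]<hi)];print(n,len(w),w.mean(0).round(4))
print(arm.read_state()["time_s"])
print(arm.hand_in())
E
```

```text
book 3137 [0.5107 0.5386 0.0314]
book 3137 [0.5108 0.5385 0.0313]
cup 237 [ 0.7561 -0.2149  0.0772]
cup 237 [ 0.7559 -0.2151  0.0769]
jar 537 [ 0.5937 -0.2664  0.0737]
jar 537 [ 0.5938 -0.2664  0.0736]
29.0333
the job is handed in; nothing more can be done
None
```

The remote is in the cabinet, flat and buttons up, in the bay beside the cases, and the door is shut. I handed the job in at about 29 s with the gripper clear of everything.

I opened the door by its handle and lifted the remote from the dock. I set it briefly on the table to regrip it by one end, then laid it in the bay and pushed it in with the fingers. The gripper's body stopped about 30 mm short of full depth, so closing the door pushed the remote the rest of the way.

**Last checks:**
- **Door:** its edge is parallel to the cabinet front (slope 0.0288, cabinet about 0.029), and no gap shows.
- **Remote:** it is visible through the glass top, buttons up and slightly skewed in the bay. I judged its final pose only from the pictures through the glass.
- **Book, cup and jar:** all three are where they started, to within 0.3 mm.

**What disagreed:** the reported tool height reads about 39 mm lower than the cameras show the fingertips to be. Because of that, the first try on the remote closed above it, and the first grip on the handle held only its top few millimetres, though the door still opened. I corrected for this using the cameras.

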